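# Set out the award shields

### The job

Award shields lie in the shallow tray under the low cabinet's ledge: take the hooked rod from its rest, reach in under the ledge, catch the tray's pull loop with the hook and draw the tray out to its stop. Put the rod down on its rest and set every shield that is in the tray flat into a pocket of the presentation board, any shield in any pocket with its point the way of the pocket's; then push the empty tray fully home with the rod and lay the rod back on its rest. Leave the other things on the table as they are.

Things in the scene. Friction and masses are not known exactly. Their poses are not given: they have to be found in the camera images.
- cabinet: low grey fixed cabinet, 330 mm wide (its y), 200 deep (x), 88 high; origin on the table under the middle of its top's front edge; x points into the cabinet, so the tray comes out along -x, across in front of the robot (to its right). Its 8 mm thick top is a ledge (underside 80 mm up) overhanging the closed tray's front by 70 mm; the space under it is open in front, 310 mm between side walls
- tray (a joint): how far the flat plywood tray in the cabinet is drawn out, m: 0 closed (start), 0.17 fully out at its stop; about 3 N of friction, it stays where it is left. The tray is 100 mm long, 300 wide, its floor 12 mm above the table, its 5 mm walls 14 mm high above that floor
- tray_loop (a point): front bar of the tray's steel pull loop, middle of the bar's centre line: a level U of 7 mm bar, 44 mm wide between bar centres, standing 40 mm out from the tray's front; 22 mm above the table, 30 mm behind the ledge's edge when closed (so hidden from above). The hole reaches from this point 3.5 to 40 mm towards the cabinet's +x and 18 mm to either side
- tray_mid (a point): centre of the tray's inner floor (its upper surface); inside it is 90 mm long and 290 wide
- rod: hooked rod: light wooden handle 110 x 20 x 20 mm, origin at the handle's centre, x along the rod towards the hook; an 8 mm steel shaft goes on to x = 150 mm, where it turns down (-z) and slightly back, its tip 34 mm below the rod's axis. Mass about 160 g; starts lying on its rest, hook down
- rod_tip (a point): lowest point of the hook, at (146, 0, -34) mm in the rod's frame
- rest: grey fixed rod rest, base 170 x 70 x 8 mm; the rod lies along its x, hook to +x. Saddle at x = -40 mm (14 thick, slot 27 wide, slot floor 35 above the table, cheeks to 51) takes the handle; fork at x = +85 (10 thick, slot 15 wide, floor 41, cheeks to 57) takes the shaft. Origin on the table under the handle's centre: the rod at home has its origin 45 mm above it and its axes along the rest's
- board: dark wooden presentation board, fixed, 190 (x) x 160 (y) x 15 mm high, with four shield-shaped pockets 9 mm deep whose points face the board's +x; origin at the centre of its underside
- pocket0 (a point): on the floor of a pocket (6 mm above the table), where the origin of a seated shield lies; at (-47, -35) mm on the board; axes as the board's, the pocket's point towards +x; 2 mm of clearance all round a shield
- pocket1 (a point): on the floor of a pocket (6 mm above the table), where the origin of a seated shield lies; at (-47, 35) mm on the board; axes as the board's, the pocket's point towards +x; 2 mm of clearance all round a shield
- pocket2 (a point): on the floor of a pocket (6 mm above the table), where the origin of a seated shield lies; at (43, -35) mm on the board; axes as the board's, the pocket's point towards +x; 2 mm of clearance all round a shield
- pocket3 (a point): on the floor of a pocket (6 mm above the table), where the origin of a seated shield lies; at (43, 35) mm on the board; axes as the board's, the pocket's point towards +x; 2 mm of clearance all round a shield
- shield0: award shield (may be absent): light wooden plate 69 long, 52 wide, 12 thick, square at its back end (x = -33 mm), sides straight to x = 10 mm, then a right-angled point with its tip at x = +36 mm; on it at the origin a raised brass oval 44 mm long (x), 26 wide (y), 18 high, to grip. Origin on the underside, below the oval's middle; x towards the point. About 140 g. Starts lying in the tray
- shield1: award shield (may be absent): light wooden plate 69 long, 52 wide, 12 thick, square at its back end (x = -33 mm), sides straight to x = 10 mm, then a right-angled point with its tip at x = +36 mm; on it at the origin a raised brass oval 44 mm long (x), 26 wide (y), 18 high, to grip. Origin on the underside, below the oval's middle; x towards the point. About 140 g. Starts lying in the tray
- shield2: award shield (may be absent): light wooden plate 69 long, 52 wide, 12 thick, square at its back end (x = -33 mm), sides straight to x = 10 mm, then a right-angled point with its tip at x = +36 mm; on it at the origin a raised brass oval 44 mm long (x), 26 wide (y), 18 high, to grip. Origin on the underside, below the oval's middle; x towards the point. About 140 g. Starts lying in the tray
- shield3: award shield (may be absent): light wooden plate 69 long, 52 wide, 12 thick, square at its back end (x = -33 mm), sides straight to x = 10 mm, then a right-angled point with its tip at x = +36 mm; on it at the origin a raised brass oval 44 mm long (x), 26 wide (y), 18 high, to grip. Origin on the underside, below the oval's middle; x towards the point. About 140 g. Starts lying in the tray
- gavel: bystander: wooden gavel, head 85 mm long and 52 across, handle 200 mm; leave alone
- bowl: bystander: white bowl, 120 mm across, 55 high, origin under its centre; leave alone
- mug: bystander: blue mug, 80 mm across, 90 high; leave alone
- bottle: bystander: bottle, 64 mm across, 150 high; leave alone
- cards: bystander: cardboard card box, 80 x 55 x 30 mm, lying near the robot, origin under its centre; leave alone
Things that resemble listed ones, but are neither listed nor needed, are in the scene too. Several things have the shape of the board; the one meant has the colours described above.

How it is judged:
On the way, in this order (a step that is already met when the one before it is completed fails the run):
1. the tray is started out by the rod's hook (value of joint tray between 0.02 and 0.12 m and contact force between rod and tray above 0.3 N), for 0.05 s.
2. the tray is drawn out to its stop (value of joint tray above 0.155 m), for 0.2 s.
3. the tray is pushed back in by the rod (value of joint tray between 0.02 and 0.14 m and contact force between rod and tray above 0.3 N), for 0.05 s.
At the end, for the whole second after the job is handed in: Tray pushed home (out by less than 12 mm); rod at rest in the saddle and fork of its rest, hook end the right way, handle centre within 20 mm of its place, 38 to 52 mm high; every shield present still in a pocket, origin within 5 mm of the pocket point, level within 0.06 rad, square within 0.09 rad (value of joint tray below 0.012 m and horizontal distance between rod and rest below 0.02 m and z of rod in the frame of rest between 0.038 and 0.052 m and angle between the x axis of rod and the x axis of rest, either way round below 0.12 rad and angle between rod's own z axis and vertical below 0.3 rad and horizontal distance between rod_tip and rest below 0.175 m and x of rod_tip in the frame of rest above 0.1 m and linear speed of each of rod, shield0, shield1, shield2, shield3 below 0.02 m/s and (distance between shield0 and pocket0 below 0.005 m or distance between shield0 and pocket1 below 0.005 m or distance between shield0 and pocket2 below 0.005 m or distance between shield0 and pocket3 below 0.005 m) and angle between each of shield0, shield1, shield2, shield3's own z axis and vertical below 0.06 rad and angle between the x axis of each of shield0, shield1, shield2, shield3 and the x axis of board, either way round below 0.09 rad and (distance between shield1 and pocket0 below 0.005 m or distance between shield1 and pocket1 below 0.005 m or distance between shield1 and pocket2 below 0.005 m or distance between shield1 and pocket3 below 0.005 m) and (distance between shield2 and pocket0 below 0.005 m or distance between shield2 and pocket1 below 0.005 m or distance between shield2 and pocket2 below 0.005 m or distance between shield2 and pocket3 below 0.005 m) and (distance between shield3 and pocket0 below 0.005 m or distance between shield3 and pocket1 below 0.005 m or distance between shield3 and pocket2 below 0.005 m or distance between shield3 and pocket3 below 0.005 m)); the robot touches nothing.
It fails at once if the gavel is moved more than 30 mm  (distance of gavel from where it was at the start of the episode above 0.03 m).
It fails at once if the bowl is moved more than 30 mm or tipped (distance of bowl from where it was at the start of the episode above 0.03 m or angle between bowl's own z axis and vertical above 0.5 rad).
It fails at once if the mug is moved more than 30 mm or tipped (distance of mug from where it was at the start of the episode above 0.03 m or angle between mug's own z axis and vertical above 0.5 rad).
It fails at once if the bottle is moved more than 30 mm or tipped (distance of bottle from where it was at the start of the episode above 0.03 m or angle between bottle's own z axis and vertical above 0.5 rad).
It fails at once if the cards is moved more than 30 mm or tipped (distance of cards from where it was at the start of the episode above 0.03 m or angle between cards's own z axis and vertical above 0.5 rad).
Of shield0, shield1, shield2, shield3 only 2 to 4 are there at a start; the rules pass over those that are not, and their reading is None.
At some moment in a run one of shield0, shield1, shield2, shield3 may be knocked a few centimetres aside while the robot is not near it.
It also fails if it takes over 210 s, if anything falls off the work surface, if the arm or the gripper's body presses on something with over 40 N, if the wrist force passes 120 N, or if a joint passes its speed limit or range.

### The arm

A 6-joint arm with a two-finger parallel gripper is mounted at the origin on the work surface. World frame = base frame: x ahead of the robot, y to its left, z up, the work surface at z = 0. Lengths are in m, angles in rad, forces in N, time in s.
With the tool pointing down it reaches from about 0.225 to 0.875 m from the base axis. Payload 3.4 kg.
Tool frame: the origin (TCP) lies at the very end of the fingers, on their centre line; the grasp point (between the pads) lies 19 mm behind it; z points along the fingers, y is the line along which they close (so a half turn about z gives the same grasp; the last joint's range is limited). The gripper opens to 85 mm and grips with 20 to 120 N. Pads are 22 mm wide; open, the fingers measure 114 mm over their backs; the gripper's body (76 mm by 85 mm) begins 54 mm behind the grasp point. The pads swing forward as they close: fully open they stand 13 mm farther back than shut.
Start: joints at [-1.326, 0.276, 1.505, -0, 1.361, -0.121], TCP at [0.206, -0.537, 0.231] pointing down, gripper open.
Joint ranges: [-2.89, 2.89], [-0.75, 2.08], [0.22, 2.7], [-1.18, 4.32], [0.11, 2.71], [-2.7, 2.7]. Speed limits (rad/s): [2.57, 2.57, 3.14, 3.14, 3.14, 3.14].

### API

Orientations are given as a unit quaternion [w, x, y, z].
In Python, from rig import get_state, optics, sign_off gives the robot as it stands.
- The arm moves only by the tool send_rows, never from a script. Its argument "increments" is a list of rows, each an object with "gripper": the gripper's target within -1 to 1 (shut at 1, half-way at 0, fully open at -1); "linear": the shift along the world's x, y, z in m, a list of three; "delta_rot": the turn, a rotation vector about the world's x, y, z in rad, a list of three. In form: [{"gripper": gripper, "linear": [dx, dy, dz], "delta_rot": [rx, ry, rz]}, ...]. A call has 1 to 8 rows; each row is the pose to reach, as a shift and turn from the pose commanded when the call began; what a row does not reach only later rows make up. A row lasts 1/10 s, in which the tool goes at most 50 mm and 8.59 degrees, less where a joint would pass 70% of its speed; a pose out of reach is approached as far as the arm can. A call with a gripper value outside its range is refused whole. The fingers move at their own pace and stop on an object; "newtons" is the grip in N (left out, the last holds). Time passes only in rows, so rows that repeat a pose let the fingers close. It gives the time, the measured TCP pose, the force, the opening and the grip force at its end, in the units of the state.
- get_state(): the state, without advancing time (a new reading comes with each control period).
- optics.get_image(name): name is "scene" or "side" or "wrist"; returns a dict with "pixels" (400x640x3 uint8, blue, green, red), "K" (3x3 intrinsics, pixels), "rvec" (rotation vector, rad) and "tvec" (3), from world to camera coordinates, as OpenCV has them; the wrist camera has in their place "T_tool_cam" (4x4, takes a point from camera to tool coordinates, whose origin is the TCP and whose axes are the flange's). Camera axes: x right, y down, z forward; pixel columns grow to the right and rows downward; lengths in m; the calibration is good to about 2 mm. A picture is of the moment at which its call begins: read the wrist's pose just before it. There is no depth.
- sign_off(): hands the job in; it is judged then, once.
The state is a dict: "clock": time; "qpos": joint angles; "qd": joint speeds; "effort": joint torques, N m; "position": TCP position; "ee_rot": TCP orientation; "contact_force": force on the tool from outside, world axes, zero at the start; "moment": the same for the moment, N m; "width": finger opening in m; "gripper_force": force on a finger pad.
Only numpy, scipy, OpenCV 4.12 (cv2) and the standard library are available. Lean on these libraries where they do the work, as an engineer would, in place of code of your own. Each camera call takes 0.05 s, during which the arm holds its last target. There are 200 camera calls.

## Working session

There is one attempt and no reset: what is moved stays moved. The work goes in short steps, Python scripts to look and compute and a tool call to move; the robot and the scene stay as the last step left them, time stands still between calls to the robot, and variables do not carry over. Pictures are saved under pics/ and viewed, at most 14 in all, crops included, and the job is handed in when it is done.

Besides the shell and the picture viewer there is one more tool, called by a JSON object that holds its "api" and its "payload". send_rows: Moves the arm, as the interface text tells. Its arguments: {"type":"object","properties":{"increments":{"type":"array"},"newtons":{"type":"number"}},"required":["increments"]}

```bash
ls; mkdir -p pics; cat > h.py <<'E'
import numpy as np,cv2
from rig import get_state,optics
from scipy.spatial.transform import Rotation as R
def cam(n):
    s=get_state(); d=optics.get_image(n)
    K=np.array(d["K"])
    if n=="wrist":
        w,x,y,z=s["ee_rot"]; T=np.eye(4); T[:3,:3]=R.from_quat([x,y,z,w]).as_matrix(); T[:3,3]=s["position"]
        M=np.linalg.inv(T@np.array(d["T_tool_cam"]))
    else:
        M=np.eye(4); M[:3,:3]=cv2.Rodrigues(np.array(d["rvec"],float))[0]; M[:3,3]=np.ravel(d["tvec"])
    return np.array(d["pixels"]),K,M
def ray(K,M,uv,z):
    "pixel -> world point at height z"
    d=M[:3,:3].T@np.linalg.inv(K)@np.array([uv[0],uv[1],1.]); c=-M[:3,:3].T@M[:3,3]
    return c+d*(z-c[2])/d[2]
def proj(K,M,p):
    q=K@(M[:3,:3]@np.array(p)+M[:3,3]); return q[:2]/q[2]
E
python3 - <<'E'
from h import *
import pickle
for n in ["scene","side","wrist"]:
    p,K,M=cam(n); cv2.imwrite(f"pics/{n}0.png",p if n!="wrist" else p); pickle.dump((K,M),open(f"{n}0.pkl","wb"))
    print(n,K[0,0],-M[:3,:3].T@M[:3,3],M[2,:3])
s=get_state();print(s)
E
```

```text
pics
scene 405.8684389583962 [ 1.39808656 -0.79334925  0.79302638] [-0.68154568  0.4933272  -0.54048475]
side 519.4805981952318 [-0.05461559 -1.49226972  1.07952249] [ 0.31897235  0.75637887 -0.57109338]
wrist 297.05071034012445 [ 0.26754855 -0.51421323  0.37387185] [-0.24891606 -0.09403719 -0.96394907]
{'clock': 0.15, 'qpos': array([-1.32598168e+00,  2.76447930e-01,  1.50587146e+00,  1.35993620e-05,
        1.36071393e+00, -1.21028200e-01]), 'qd': array([ 0.00092985, -0.0017805 , -0.00314898, -0.0005979 , -0.00129277,
       -0.00065656]), 'effort': array([ 2.26247845e-03, -4.17142940e+01, -2.46031934e+01, -6.81663732e-05,
        7.65949924e-03,  1.30631964e-06]), 'position': array([ 0.20558182, -0.5365495 ,  0.23062785]), 'ee_rot': array([-7.19365791e-04,  9.83316477e-01,  1.81901584e-01, -3.79188950e-05]), 'contact_force': array([-0.30753103,  0.46741965, -0.11777226]), 'moment': array([ 0.00967854, -0.04230571,  0.0290388 ]), 'gripper_force': 0.0, 'width': 0.08531871150594746}
```

View pics/scene0.png

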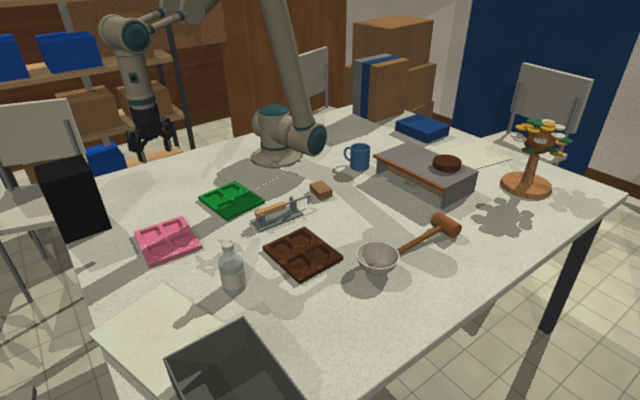

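View pics/side0.png

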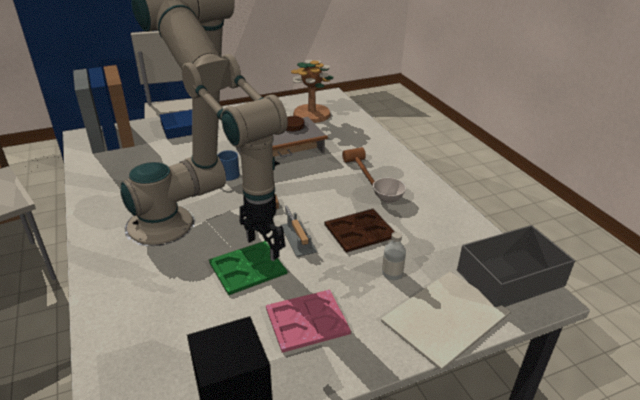

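The scene view shows the dark brown board (~(302,253)), the rod on its rest (~(283,210)), the cabinet's brown front edge from (374,152) to (437,200), the bowl at (378,258), the gavel at (445,225), the bottle at (232,270), the mug at (359,156) and the cards at (320,188). The side view agrees.

```bash
python3 - <<'E'
from h import *
import pickle
K,M=pickle.load(open("scene0.pkl","rb"))
for n,uv,z in [("boardC",(302,253),.015),("bL",(263,252),.015),("bT",(305,228),.015),("bR",(342,258),.015),("bB",(303,281),.0),("cabL",(374,152),.088),("cabR",(437,200),.088),("cabBackR",(475,176),.088),("handle L",(257,211),.055),("handle R",(287,204),.055),("hook",(305,197),.045),("bowl",(378,268),0),("gavelhead",(447,226),.026),("gavelend",(400,252),.01),("mug",(358,165),0),("bottle",(232,287),0),("cards",(320,188),.03)]:
    print(n,ray(K,M,uv,z).round(3)[:2])
im=cv2.imread("pics/scene0.png")
a=cv2.resize(im[135:235,350:490],None,fx=4,fy=4,interpolation=cv2.INTER_CUBIC)
b=cv2.resize(im[170:290,240:350],None,fx=4,fy=4,interpolation=cv2.INTER_CUBIC)
h=max(a.shape[0],b.shape[0]);w=560
c=np.zeros((480,1000,3),np.uint8);c[:a.shape[0],:560]=a;c[:480,560:]=b[:, :440]
cv2.imwrite("pics/crop1.png",cv2.resize(c,(800,384)))
E
```

```text
boardC [ 0.622 -0.292]
bL [ 0.547 -0.382]
bT [ 0.526 -0.215]
bR [ 0.711 -0.213]
bB [ 0.706 -0.348]
cabL [0.366 0.23 ]
cabR [0.743 0.149]
cabBackR [0.723 0.375]
handle L [ 0.4   -0.315]
handle R [ 0.425 -0.216]
hook [ 0.413 -0.135]
bowl [ 0.793 -0.148]
gavelhead [0.804 0.137]
gavelend [ 0.79  -0.057]
mug [0.286 0.222]
bottle [ 0.607 -0.515]
cards [ 0.377 -0.043]
```

View pics/crop1.png

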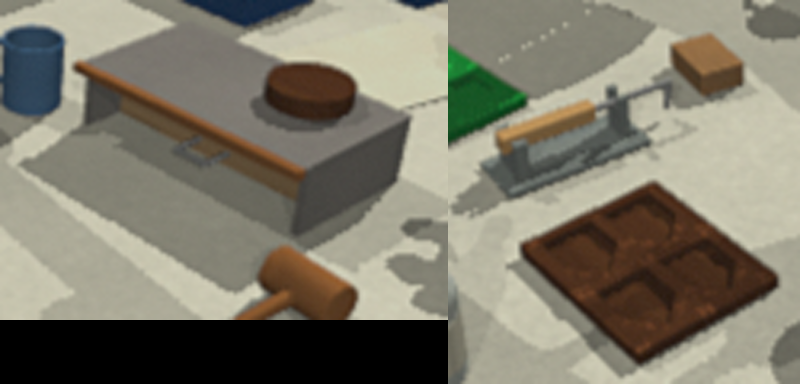

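The crop shows the pull loop at the cabinet's middle under the ledge, and the rod in its rest with the hook towards the card box. The green and pink boards are decoys. I'll lift and look from above with the wrist camera.

{"api": "send_rows", "payload": {"increments": [{"gripper":-1,"linear":[0.02,0.03,0.05],"delta_rot":[0,0,0.12]},{"gripper":-1,"linear":[0.04,0.06,0.1],"delta_rot":[0,0,0.24]},{"gripper":-1,"linear":[0.1,0.16,0.17],"delta_rot":[0,0,0.36]},{"gripper":-1,"linear":[0.16,0.22,0.2],"delta_rot":[0,0,0.5]},{"gripper":-1,"linear":[0.19,0.27,0.2],"delta_rot":[0,0,0.64]},{"gripper":-1,"linear":[0.22,0.32,0.2],"delta_rot":[0,0,0.78]},{"gripper":-1,"linear":[0.24,0.36,0.2],"delta_rot":[0,0,0.92]},{"gripper":-1,"linear":[0.25,0.39,0.2],"delta_rot":[0,0,1.06]}]}}

```text
clock: 0.95
position: [0.3936, -0.2543, 0.4114]
ee_rot: [0.0, 0.755, 0.656, 0.0]
contact_force: [0.4, -0.0, -0.4]
width: 0.0854
gripper_force: 0.0
```

{"api": "send_rows", "payload": {"increments": [{"gripper":-1,"linear":[0,0,0],"delta_rot":[0,0,0]},{"gripper":-1,"linear":[0,0,0],"delta_rot":[0,0,0]},{"gripper":-1,"linear":[0,0,0],"delta_rot":[0,0,0]}]}}

```text
clock: 1.25
position: [0.3922, -0.2566, 0.4104]
ee_rot: [-0.0, 0.757, 0.653, -0.0]
contact_force: [-1.0, -0.4, 0.9]
width: 0.0852
gripper_force: 0.0
```

```bash
python3 - <<'E'
from h import *
import pickle
p,K,M=cam("wrist"); cv2.imwrite("pics/w1.png",p); pickle.dump((K,M),open("w1.pkl","wb"))
s=get_state(); print(s["position"],s["ee_rot"],s["qpos"],s["clock"])
E
```

```text
[ 0.39201082 -0.25693992  0.41031817] [-4.69955685e-04  7.57242567e-01  6.53133461e-01 -3.95138438e-04] [-7.28282774e-01  6.14251625e-02  1.34456285e+00 -6.70132298e-04
  1.73663956e+00 -5.81027213e-01] 1.3
```

View pics/w1.png

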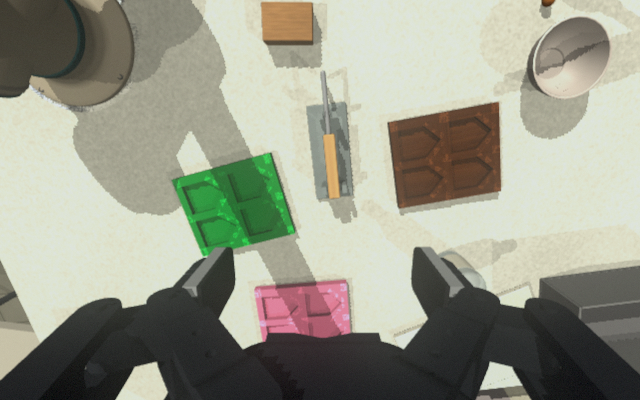

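The wrist view shows the board at corners (388,122), (499,102), (501,191), (399,208) with pocket points towards image right (world +x). The handle runs from (334,198) to (329,135), with the hook near (323,72).

```bash
python3 - <<'E'
from h import *
import pickle
K,M=pickle.load(open("w1.pkl","rb"))
c=[ray(K,M,uv,.015)[:2] for uv in [(388,122),(499,102),(501,191),(399,208)]]
print(np.round(c,4)); 
for a,b in [(0,1),(3,2),(3,0),(2,1)]:
    v=c[b]-c[a]; print(np.linalg.norm(v),np.degrees(np.arctan2(v[1],v[0])))
print("cen",np.mean(c,0))
for n,uv,z in [("h0",(334,198),.055),("h1",(329,135),.055),("hook",(323,72),.045),("restBL",(319,202),.008),("restBR",(353,196),.008),("restTL",(307,104),.008),("restTR",(345,102),.008),("cards",(288,22),.03),("bowl",(570,57),.055)]: print(n,ray(K,M,uv,z)[:2].round(4))
im=cv2.imread("pics/w1.png")
a=cv2.resize(im[60:220,290:520],None,fx=3.4,fy=3.4,interpolation=cv2.INTER_CUBIC)
cv2.imwrite("pics/crop2.png",a)
E
```

```text
[[ 0.5127 -0.2132]
 [ 0.7046 -0.2078]
 [ 0.7099 -0.3678]
 [ 0.5195 -0.3733]]
0.19193903436292178 1.6111434407061407
0.1905067377546743 1.650480679935177
0.1601547683538399 92.42903780654036
0.16000993362849128 91.91686410327928
cen [ 0.61168442 -0.29052814]
h0 [ 0.4005 -0.3253]
h1 [ 0.4069 -0.2181]
hook [ 0.4113 -0.1206]
restBL [ 0.371  -0.3415]
restBR [ 0.4366 -0.3392]
restTL [ 0.3768 -0.1626]
restTR [ 0.4429 -0.169 ]
cards [ 0.3678 -0.0386]
bowl [ 0.789  -0.1561]
```

View pics/crop2.png

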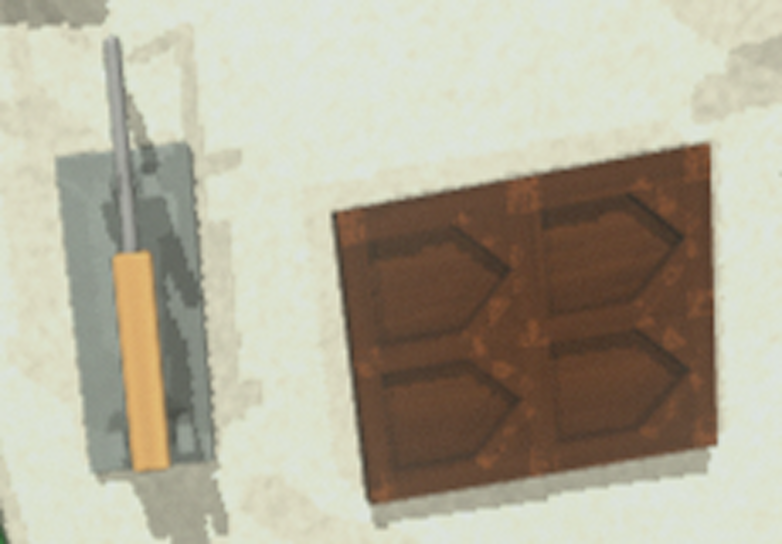

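Board centre is (0.612,-0.2905) at yaw 0.033. Handle centre is (0.404,-0.272) at yaw 86.8°. Going for the rod.

{"api": "send_rows", "payload": {"increments": [{"gripper":-1,"linear":[0.012,-0.015,-0.05],"delta_rot":[0,0,0.09]},{"gripper":-1,"linear":[0.012,-0.015,-0.1],"delta_rot":[0,0,0.09]},{"gripper":-1,"linear":[0.012,-0.015,-0.15],"delta_rot":[0,0,0.09]},{"gripper":-1,"linear":[0.012,-0.015,-0.2],"delta_rot":[0,0,0.09]},{"gripper":-1,"linear":[0.012,-0.015,-0.25],"delta_rot":[0,0,0.09]},{"gripper":-1,"linear":[0.012,-0.015,-0.3],"delta_rot":[0,0,0.09]},{"gripper":-1,"linear":[0.012,-0.015,-0.3],"delta_rot":[0,0,0.09]}]}}

```text
clock: 2.0
position: [0.3995, -0.2686, 0.1051]
ee_rot: [-0.007, 0.727, 0.686, -0.001]
contact_force: [-0.7, 0.0, -0.4]
width: 0.0853
gripper_force: 0.0
```

```bash
python3 - <<'E'
from h import *
import pickle
p,K,M=cam("wrist"); cv2.imwrite("pics/w2.png",p); pickle.dump((K,M),open("w2.pkl","wb"))
s=get_state(); print(s["position"],s["ee_rot"])
y=np.radians(86.8);d=np.array([np.cos(y),np.sin(y)])
o=np.array([.4037,-.272])
for k in (-.055,0,.055): print(proj(K,M,[*(o+k*d),.055]))
E
```

```text
[ 0.40166983 -0.27023516  0.10789589] [-4.37806605e-03  7.27279387e-01  6.86327422e-01 -4.41599548e-04]
[330.82780192 293.9274418 ]
[331.2159276  223.25594069]
[331.66167028 142.09330101]
```

View pics/w2.png

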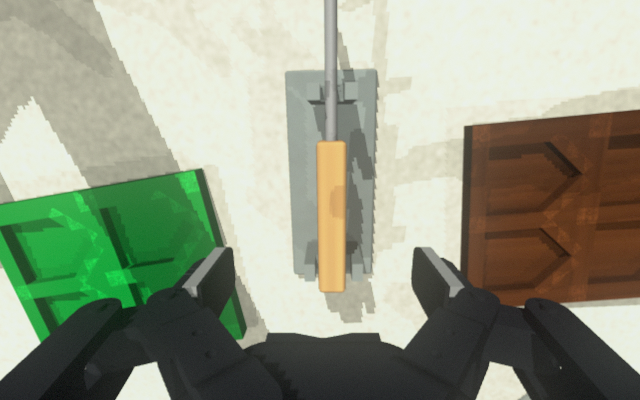

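The predicted handle pixels match (ends at rows 142 and 293, column 331). Descending and gripping.

{"api": "send_rows", "payload": {"increments": [{"gripper":-1,"linear":[0,0,-0.03],"delta_rot":[0,0,0]},{"gripper":-1,"linear":[0,0,-0.06],"delta_rot":[0,0,0]},{"gripper":-1,"linear":[0,0,-0.084],"delta_rot":[0,0,0]},{"gripper":-1,"linear":[0,0,-0.084],"delta_rot":[0,0,0]},{"gripper":0.3,"linear":[0,0,-0.084],"delta_rot":[0,0,0]},{"gripper":1,"linear":[0,0,-0.084],"delta_rot":[0,0,0]},{"gripper":1,"linear":[0,0,-0.084],"delta_rot":[0,0,0]},{"gripper":1,"linear":[0,0,-0.084],"delta_rot":[0,0,0]}], "newtons": 60}}

```text
clock: 2.85
position: [0.4054, -0.2715, 0.0282]
ee_rot: [0.001, 0.726, 0.687, 0.0]
contact_force: [0.6, 1.0, -0.6]
width: 0.0282
gripper_force: 0.0
```

{"api": "send_rows", "payload": {"increments": [{"gripper":1,"linear":[0,0,0],"delta_rot":[0,0,0]},{"gripper":1,"linear":[0,0,0],"delta_rot":[0,0,0]},{"gripper":1,"linear":[0,0,0],"delta_rot":[0,0,0]},{"gripper":1,"linear":[0,0,0],"delta_rot":[0,0,0]}]}}

```text
clock: 3.25
position: [0.4054, -0.2714, 0.028]
ee_rot: [0.001, 0.726, 0.687, 0.0]
contact_force: [-1.1, 0.6, 6.0]
width: 0.0192
gripper_force: 58.7
```

{"api": "send_rows", "payload": {"increments": [{"gripper":1,"linear":[0,0,0.02],"delta_rot":[0,0,0]},{"gripper":1,"linear":[0,0,0.05],"delta_rot":[0,0,0]},{"gripper":1,"linear":[0.02,0.01,0.1],"delta_rot":[0,0,0]},{"gripper":1,"linear":[0.04,0.03,0.14],"delta_rot":[0,0,-0.03]},{"gripper":1,"linear":[0.06,0.06,0.18],"delta_rot":[0,0,-0.06]},{"gripper":1,"linear":[0.08,0.08,0.21],"delta_rot":[0,0,-0.1]},{"gripper":1,"linear":[0.1,0.1,0.22],"delta_rot":[0,0,-0.14]},{"gripper":1,"linear":[0.1,0.12,0.22],"delta_rot":[0,0,-0.14]}]}}

```text
clock: 4.05
position: [0.5083, -0.1505, 0.2495]
ee_rot: [0.003, 0.772, 0.635, 0.002]
contact_force: [-1.0, 1.0, -1.5]
width: 0.0192
gripper_force: 58.9
```

{"api": "send_rows", "payload": {"increments": [{"gripper":1,"linear":[0,0,0],"delta_rot":[0,0,0]},{"gripper":1,"linear":[0,0,0],"delta_rot":[0,0,0]},{"gripper":1,"linear":[0,0,0],"delta_rot":[0,0,0]}]}}

```text
clock: 4.35
position: [0.5042, -0.1515, 0.2465]
ee_rot: [-0.0, 0.773, 0.635, -0.0]
contact_force: [0.1, -0.1, -1.2]
width: 0.0191
gripper_force: 58.9
```

```bash
python3 - <<'E'
from h import *
import pickle
p,K,M=cam("wrist"); cv2.imwrite("pics/w3.png",p); pickle.dump((K,M),open("w3.pkl","wb"))
s=get_state(); print(s["position"],s["ee_rot"],s["width"])
E
```

```text
[ 0.5042268  -0.15164713  0.24647958] [-2.28096389e-04  7.72864549e-01  6.34570868e-01 -3.87223224e-04] 0.018857359227748602
```

View pics/w3.png

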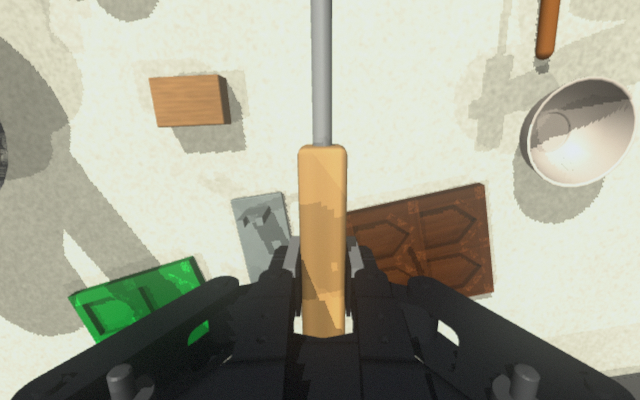

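The rod is held straight (handle and shaft at column ~322), and the cabinet is out of view. I'll go higher and further +y.

{"api": "send_rows", "payload": {"increments": [{"gripper":1,"linear":[0,0.04,0.03],"delta_rot":[0,0,0]},{"gripper":1,"linear":[0,0.08,0.06],"delta_rot":[0,0,0]},{"gripper":1,"linear":[0,0.12,0.09],"delta_rot":[0,0,0]},{"gripper":1,"linear":[0,0.16,0.12],"delta_rot":[0,0,0]},{"gripper":1,"linear":[0,0.2,0.15],"delta_rot":[0,0,0]},{"gripper":1,"linear":[0,0.24,0.18],"delta_rot":[0,0,0]},{"gripper":1,"linear":[0,0.24,0.18],"delta_rot":[0,0,0]},{"gripper":1,"linear":[0,0.24,0.18],"delta_rot":[0,0,0]}]}}

```text
clock: 5.2
position: [0.5049, 0.0889, 0.4271]
ee_rot: [0.001, 0.772, 0.635, 0.0]
contact_force: [-0.7, -1.0, -2.2]
width: 0.0193
gripper_force: 59.0
```

```bash
python3 - <<'E'
from h import *
import pickle
p,K,M=cam("wrist"); cv2.imwrite("pics/w4.png",p); pickle.dump((K,M),open("w4.pkl","wb"))
s=get_state(); print(s["position"],s["ee_rot"],s["width"])
E
```

```text
[0.50462466 0.08816235 0.42610308] [ 6.36347610e-05  7.72800664e-01  6.34648283e-01 -8.28650432e-04] 0.019099469884426422
```

View pics/w4.png

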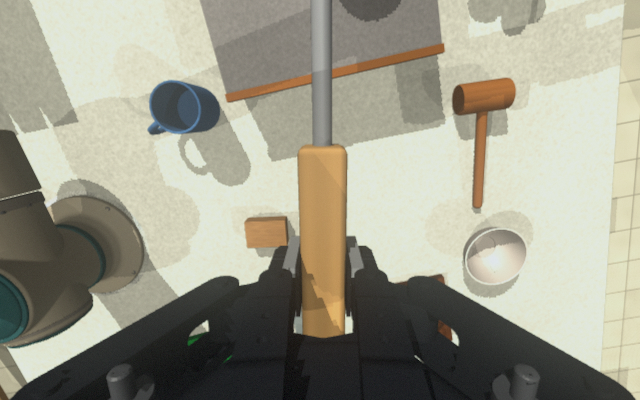

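The cabinet's front edge strip runs from (227,98) to (443,48). The mug is at (183,107), the gavel at (484,97) and the bowl at (495,255).

```bash
python3 - <<'E'
from h import *
import pickle
K,M=pickle.load(open("w4.pkl","rb"));print(-M[:3,:3].T@M[:3,3])
# strip pixels: fit lower/upper edges
im=cv2.imread("pics/w4.png"); hsv=cv2.cvtColor(im,cv2.COLOR_BGR2HSV)
m=((hsv[...,0]<18)&(hsv[...,1]>110)).astype(np.uint8); m[120:]=0; m[:, :215]=0; m[:,455:]=0; m[:,305:340]=0
cols=[u for u in range(215,450) if m[:,u].sum()>=3]
print(cols[0],cols[-1])
lo=np.array([[u,np.nonzero(m[:,u])[0].max()+.5] for u in cols]); up=np.array([[u,np.nonzero(m[:,u])[0].min()-.5] for u in cols])
for nm,a in(("lo",lo),("up",up)):
    for it in range(3):
        c=np.polyfit(a[:,0],a[:,1],1); r=a[:,1]-np.polyval(c,a[:,0]); a=a[abs(r)<max(1,2*r.std())]
    for z in(.08,.088):
        P=[ray(K,M,(u,np.polyval(c,u)),z)[:2] for u in (cols[0]-.5,cols[-1]+.5)]
        v=P[1]-P[0]; print(nm,z,np.round(P,4),np.linalg.norm(v),"yaw cab x",np.degrees(np.arctan2(v[1],v[0]))+90,"mid",(P[0]+P[1])/2)
y0=[ (200,15),(210,45)]
print([ray(K,M,q,.088)[:2] for q in [(227,95),(203,0),(443,44),(437,0)]])
print("mug",ray(K,M,(186,100),.09)[:2],"gav",ray(K,M,(484,96),.05)[:2],"gavend",ray(K,M,(478,206),.02)[:2],"cards",[ray(K,M,q,.03)[:2].round(3) for q in [(247,219),(287,217),(287,247),(247,248)]])
E
```

```text
[0.5169804  0.15343625 0.57033298]
226 443
lo 0.08 [[0.3723 0.2072]
 [0.7141 0.2137]] 0.34181233612683254 yaw cab x 91.08490803224034 mid [0.54318883 0.21044416]
lo 0.088 [[0.3747 0.2063]
 [0.7108 0.2127]] 0.3362355162695331 yaw cab x 91.08490803224034 mid [0.54276123 0.20951405]
up 0.08 [[0.3759 0.2196]
 [0.7151 0.226 ]] 0.3392948622869336 yaw cab x 91.08437509319211 mid [0.545509   0.22281807]
up 0.088 [[0.3782 0.2185]
 [0.7119 0.2248]] 0.33375911613182885 yaw cab x 91.08437509319211 mid [0.54504355 0.22168607]
[array([0.3798987 , 0.21617547]), array([0.38174996, 0.34549577]), array([0.71103085, 0.22334632]), array([0.70756781, 0.28162123])]
mug [0.31679616 0.22103217] gav [0.78620887 0.13768476] gavend [ 0.78022321 -0.06366938] cards [array([ 0.339, -0.   ]), array([ 0.415, -0.011]), array([ 0.401, -0.072]), array([ 0.323, -0.059])]
```

```bash
python3 - <<'E'
from h import *
import pickle
K,M=pickle.load(open("scene0.pkl","rb"))
o=np.array([.5428,.2095]);a=np.radians(91.1);ex=np.array([np.cos(a),np.sin(a)]);ey=np.array([-ex[1],ex[0]])
def P(x,y,z): return proj(K,M,[*(o+x*ex+y*ey),z])
im=cv2.imread("pics/scene0.png")
S=10; u0,v0=365,145
c=cv2.resize(im[v0:v0+60,u0:u0+80],None,fx=S,fy=S,interpolation=cv2.INTER_CUBIC)
L=[[(0,.165,.088),(0,-.165,.088)],[(.03,.022,.022),(.03,-.022,.022)],[(.03,.022,.022),(.07,.022,.022)],[(.03,-.022,.022),(.07,-.022,.022)]]
for s in L:
    q=[tuple(int((t-b+.5)*S) for t,b in zip(P(*k),(u0,v0))) for k in s]; cv2.line(c,q[0],q[1],(0,0,255),1)
cv2.imwrite("pics/crop3.png",c)
E
```

```text
(no output)
```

View pics/crop3.png

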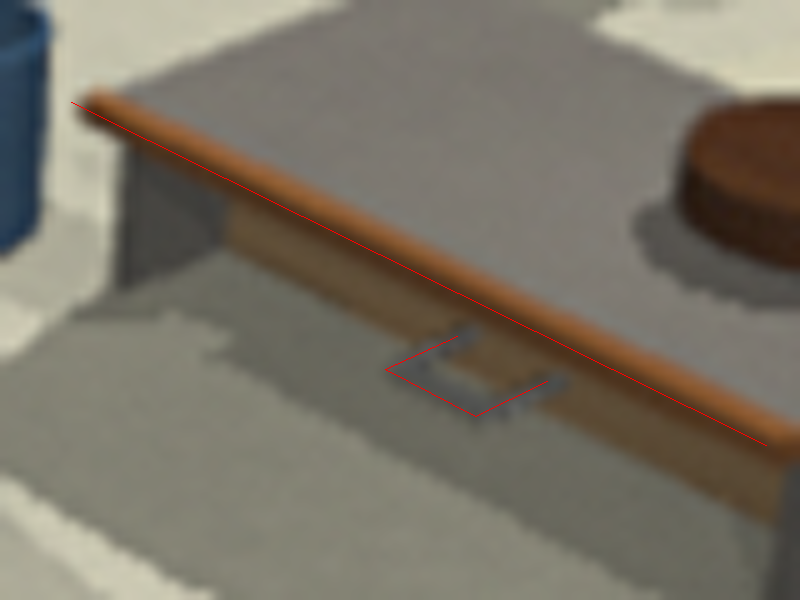

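The overlay shows the loop a few mm towards +x of my estimate. That is well inside the hook tolerance.

```bash
python3 - <<'E'
from h import *
import pickle
K,M=pickle.load(open("scene0.pkl","rb"))
for uv,z in [((405,181),.022),((413,185.3),.022),((374,154.5),.084),((444.3,188.5),.084)]: print(ray(K,M,uv,z)[:2].round(4))
K,M=pickle.load(open("w4.pkl","rb"))
# shaft direction in tool: vision of rod at known pose
for uv in [(321,140),(320.5,5)]: print(ray(K,M,uv,.445)[:2].round(4))
E
```

```text
[0.5223 0.2473]
[0.5624 0.2471]
[0.3762 0.2206]
[0.708  0.2296]
[0.5147 0.1453]
[0.524  0.1934]
```

{"api": "send_rows", "payload": {"increments": [{"gripper":1,"linear":[0.01,-0.02,-0.045],"delta_rot":[0,0,0.05]},{"gripper":1,"linear":[0.02,-0.03,-0.09],"delta_rot":[0,0,0.1]},{"gripper":1,"linear":[0.03,-0.04,-0.135],"delta_rot":[0,0,0.15]},{"gripper":1,"linear":[0.04,-0.055,-0.18],"delta_rot":[0,0,0.2]},{"gripper":1,"linear":[0.04,-0.06,-0.22],"delta_rot":[0,0,0.215]},{"gripper":1,"linear":[0.04,-0.06,-0.26],"delta_rot":[0,0,0.215]},{"gripper":1,"linear":[0.04,-0.06,-0.3],"delta_rot":[0,0,0.215]},{"gripper":1,"linear":[0.04,-0.06,-0.34],"delta_rot":[0,0,0.215]}]}}

```text
clock: 6.05
position: [0.543, 0.0268, 0.0841]
ee_rot: [-0.001, 0.701, 0.713, -0.001]
contact_force: [0.6, -0.0, -1.4]
width: 0.019
gripper_force: 59.0
```

{"api": "send_rows", "payload": {"increments": [{"gripper":1,"linear":[0,0,-0.02],"delta_rot":[0,0,0]},{"gripper":1,"linear":[0,0,-0.038],"delta_rot":[0,0,0]},{"gripper":1,"linear":[0,0,-0.038],"delta_rot":[0,0,0]},{"gripper":1,"linear":[0,0,-0.038],"delta_rot":[0,0,0]},{"gripper":1,"linear":[0,0,-0.038],"delta_rot":[0,0,0]}]}}

```text
clock: 6.55
position: [0.5453, 0.0282, 0.0497]
ee_rot: [0.001, 0.7, 0.714, 0.0]
contact_force: [0.6, 0.4, -0.3]
width: 0.0187
gripper_force: 58.9
```

```bash
python3 - <<'E'
from h import *
s=get_state(); print(s["position"],s["ee_rot"],s["width"],s["contact_force"],s["clock"])
import pickle
p,K,M=cam("scene"); cv2.imwrite("pics/s2.png",p); pickle.dump((K,M),open("scene0.pkl","wb"))
w,x,y,z=s["ee_rot"];Rm=R.from_quat([x,y,z,w]).as_matrix()
# tool x = along rod, tool z down
t=np.array(s["position"])
tip=t+Rm@np.array([.145,0,.017]); print("tip",tip,Rm[:,0])
c=cv2.resize(p[130:230,330:470],None,fx=5.7,fy=5.7,interpolation=cv2.INTER_CUBIC)
q=(proj(K,M,tip)-[330,130]+.5)*5.7; cv2.circle(c,tuple(int(v) for v in q),4,(0,0,255),1)
cv2.imwrite("pics/crop4.png",c)
E
```

```text
[0.54526755 0.02821114 0.04969275] [6.27476522e-04 7.00408765e-01 7.13741544e-01 4.20431634e-04] 0.018743060479902544 [ 0.63756844  0.35877051 -0.28442147] 6.55
tip [0.54255891 0.17318062 0.03264829] [-1.88543372e-02  9.99822194e-01 -3.06764121e-04]
```

View pics/crop4.png

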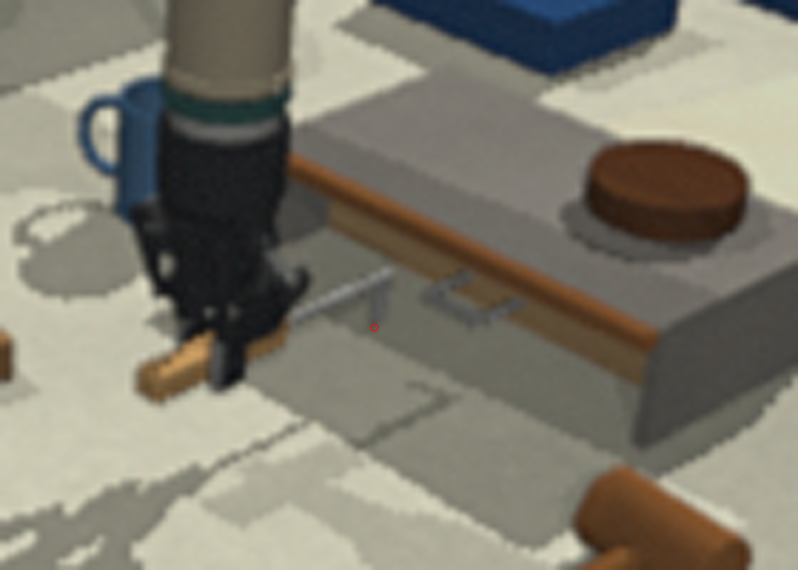

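The hook is lined up in front of the loop: the tip at (377,320) sits where predicted, and the loop bar spans (425,295)–(475,320). Reach in, then lower.

{"api": "send_rows", "payload": {"increments": [{"gripper":1,"linear":[0,0.02,0],"delta_rot":[0,0,0]},{"gripper":1,"linear":[-0.001,0.04,0],"delta_rot":[0,0,0]},{"gripper":1,"linear":[-0.001,0.06,0],"delta_rot":[0,0,0]},{"gripper":1,"linear":[-0.002,0.08,0],"delta_rot":[0,0,0]},{"gripper":1,"linear":[-0.002,0.091,0],"delta_rot":[0,0,0]},{"gripper":1,"linear":[-0.002,0.091,0],"delta_rot":[0,0,0]},{"gripper":1,"linear":[-0.002,0.091,0],"delta_rot":[0,0,0]}]}}

```text
clock: 7.3
position: [0.5429, 0.1197, 0.0494]
ee_rot: [0.001, 0.7, 0.714, 0.0]
contact_force: [0.8, -0.1, -0.4]
width: 0.0189
gripper_force: 59.0
```

{"api": "send_rows", "payload": {"increments": [{"gripper":1,"linear":[0,0,-0.01],"delta_rot":[0,0,0]},{"gripper":1,"linear":[0,0,-0.019],"delta_rot":[0,0,0]},{"gripper":1,"linear":[0,0,-0.019],"delta_rot":[0,0,0]},{"gripper":1,"linear":[0,0,-0.019],"delta_rot":[0,0,0]}]}}

```text
clock: 7.7
position: [0.5422, 0.1196, 0.0292]
ee_rot: [-0.0, 0.7, 0.714, -0.001]
contact_force: [-0.1, 0.1, -1.0]
width: 0.0188
gripper_force: 59.0
```

{"api": "send_rows", "payload": {"increments": [{"gripper":1,"linear":[0,-0.01,0],"delta_rot":[0,0,0]},{"gripper":1,"linear":[0,-0.02,0],"delta_rot":[0,0,0]},{"gripper":1,"linear":[0,-0.03,0],"delta_rot":[0,0,0]},{"gripper":1,"linear":[0.001,-0.04,0],"delta_rot":[0,0,0]},{"gripper":1,"linear":[0.001,-0.05,0],"delta_rot":[0,0,0]},{"gripper":1,"linear":[0.001,-0.06,0],"delta_rot":[0,0,0]},{"gripper":1,"linear":[0.001,-0.07,0],"delta_rot":[0,0,0]}]}}

```text
clock: 8.4
position: [0.5438, 0.0492, 0.03]
ee_rot: [0.0, 0.7, 0.714, 0.0]
contact_force: [0.3, 3.4, -2.2]
width: 0.0192
gripper_force: 58.9
```

3.4 N along +y, so the tray is following.

{"api": "send_rows", "payload": {"increments": [{"gripper":1,"linear":[0,-0.013,0],"delta_rot":[0,0,0]},{"gripper":1,"linear":[0,-0.026,0],"delta_rot":[0,0,0]},{"gripper":1,"linear":[0,-0.039,0],"delta_rot":[0,0,0]},{"gripper":1,"linear":[0.001,-0.052,0],"delta_rot":[0,0,0]},{"gripper":1,"linear":[0.001,-0.065,0],"delta_rot":[0,0,0]},{"gripper":1,"linear":[0.002,-0.078,0],"delta_rot":[0,0,0]},{"gripper":1,"linear":[0.002,-0.091,0],"delta_rot":[0,0,0]},{"gripper":1,"linear":[0.002,-0.1,0],"delta_rot":[0,0,0]}]}}

```text
clock: 9.2
position: [0.5454, -0.0513, 0.0299]
ee_rot: [-0.0, 0.7, 0.714, -0.0]
contact_force: [0.2, 2.8, -1.7]
width: 0.0192
gripper_force: 58.9
```

{"api": "send_rows", "payload": {"increments": [{"gripper":1,"linear":[0,-0.005,0],"delta_rot":[0,0,0]},{"gripper":1,"linear":[0,-0.009,0],"delta_rot":[0,0,0]},{"gripper":1,"linear":[0,-0.012,0],"delta_rot":[0,0,0]},{"gripper":1,"linear":[0,-0.012,0],"delta_rot":[0,0,0]}]}}

```text
clock: 9.6
position: [0.5457, -0.0624, 0.0299]
ee_rot: [0.0, 0.7, 0.714, -0.0]
contact_force: [1.2, 0.8, -2.4]
width: 0.0189
gripper_force: 58.9
```

{"api": "send_rows", "payload": {"increments": [{"gripper":1,"linear":[0,-0.004,0],"delta_rot":[0,0,0]},{"gripper":1,"linear":[0,-0.008,0],"delta_rot":[0,0,0]},{"gripper":1,"linear":[0,-0.012,0],"delta_rot":[0,0,0]}]}}

```text
clock: 9.9
position: [0.5442, -0.0687, 0.029]
ee_rot: [-0.005, 0.702, 0.712, 0.003]
contact_force: [2.5, 25.0, -7.2]
width: 0.0191
gripper_force: 58.7
```

At the stop (25 N). Ease off, lift the hook out and look at the tray and rod.

{"api": "send_rows", "payload": {"increments": [{"gripper":1,"linear":[0,0.012,0],"delta_rot":[0,0,0]},{"gripper":1,"linear":[0,0.024,0],"delta_rot":[0,0,0]},{"gripper":1,"linear":[0,0.024,0],"delta_rot":[0,0,0]},{"gripper":1,"linear":[0,0.024,0.02],"delta_rot":[0,0,0]},{"gripper":1,"linear":[0,0.024,0.045],"delta_rot":[0,0,0]},{"gripper":1,"linear":[0,0.024,0.08],"delta_rot":[0,0,0]},{"gripper":1,"linear":[0,0.01,0.12],"delta_rot":[0,0,0]},{"gripper":1,"linear":[0,0.0,0.16],"delta_rot":[0,0,0]}]}}

```text
clock: 10.7
position: [0.5455, -0.0749, 0.1916]
ee_rot: [0.001, 0.7, 0.714, -0.001]
contact_force: [1.4, -0.2, -1.5]
width: 0.0191
gripper_force: 59.5
```

{"api": "send_rows", "payload": {"increments": [{"gripper":1,"linear":[0,0.03,0.04],"delta_rot":[0,0,0]},{"gripper":1,"linear":[0,0.06,0.08],"delta_rot":[0,0,0]},{"gripper":1,"linear":[0,0.09,0.12],"delta_rot":[0,0,0]},{"gripper":1,"linear":[0,0.12,0.16],"delta_rot":[0,0,0]},{"gripper":1,"linear":[0,0.12,0.18],"delta_rot":[0,0,0]},{"gripper":1,"linear":[0,0.12,0.18],"delta_rot":[0,0,0]},{"gripper":1,"linear":[0,0.12,0.18],"delta_rot":[0,0,0]}]}}

```text
clock: 11.4
position: [0.5454, 0.0455, 0.3693]
ee_rot: [0.0, 0.7, 0.714, -0.0]
contact_force: [0.3, 0.2, -2.5]
width: 0.0191
gripper_force: 59.7
```

```bash
python3 - <<'E'
from h import *
import pickle
p,K,M=cam("wrist"); cv2.imwrite("pics/w5.png",p); pickle.dump((K,M),open("w5.pkl","wb"))
s=get_state(); print(s["position"],s["ee_rot"],s["width"],s["qpos"])
E
```

```text
[0.54504799 0.0453901  0.36830436] [-6.50822140e-04  7.00260651e-01  7.13886032e-01 -1.15381577e-03] 0.018824474411318442 [-4.35780230e-02  1.89555768e-01  1.29149965e+00 -8.49688465e-04
  1.66304790e+00 -6.29247487e-02]
```

View pics/w5.png

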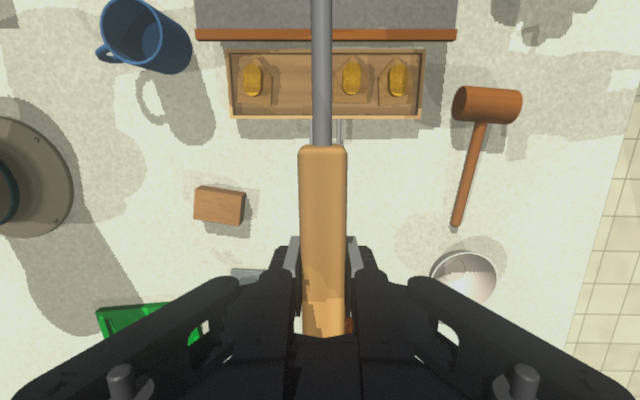

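Tray is out with three shields visible, at (253,78), (352,77) and (397,78), all pointing up-image, and the rod is unchanged in the grip. Now returning the rod to its rest.

{"api": "send_rows", "payload": {"increments": [{"gripper":1,"linear":[-0.015,-0.035,-0.015],"delta_rot":[0,0,-0.01]},{"gripper":1,"linear":[-0.03,-0.07,-0.03],"delta_rot":[0,0,-0.02]},{"gripper":1,"linear":[-0.045,-0.105,-0.05],"delta_rot":[0,0,-0.03]},{"gripper":1,"linear":[-0.06,-0.14,-0.07],"delta_rot":[0,0,-0.04]},{"gripper":1,"linear":[-0.08,-0.18,-0.09],"delta_rot":[0,0,-0.05]},{"gripper":1,"linear":[-0.1,-0.22,-0.11],"delta_rot":[0,0,-0.06]},{"gripper":1,"linear":[-0.12,-0.26,-0.14],"delta_rot":[0,0,-0.075]},{"gripper":1,"linear":[-0.14,-0.29,-0.17],"delta_rot":[0,0,-0.075]}]}}

```text
clock: 12.25
position: [0.4041, -0.2455, 0.1981]
ee_rot: [-0.0, 0.727, 0.687, -0.0]
contact_force: [1.3, -0.8, -1.1]
width: 0.019
gripper_force: 59.6
```

{"api": "send_rows", "payload": {"increments": [{"gripper":1,"linear":[0,-0.02,-0.03],"delta_rot":[0,0,0]},{"gripper":1,"linear":[0,-0.03,-0.06],"delta_rot":[0,0,0]},{"gripper":1,"linear":[0,-0.03,-0.1],"delta_rot":[0,0,0]},{"gripper":1,"linear":[0,-0.03,-0.1],"delta_rot":[0,0,0]},{"gripper":1,"linear":[0,-0.03,-0.1],"delta_rot":[0,0,0]}]}}

```text
clock: 12.75
position: [0.4046, -0.2729, 0.0993]
ee_rot: [-0.002, 0.727, 0.687, -0.0]
contact_force: [0.3, -0.1, -1.2]
width: 0.0193
gripper_force: 59.4
```

{"api": "send_rows", "payload": {"increments": [{"gripper":1,"linear":[0.001,0.001,-0.02],"delta_rot":[0,0,0]},{"gripper":1,"linear":[0.001,0.001,-0.04],"delta_rot":[0,0,0]},{"gripper":1,"linear":[0.001,0.001,-0.055],"delta_rot":[0,0,0]},{"gripper":1,"linear":[0.001,0.001,-0.065],"delta_rot":[0,0,0]},{"gripper":1,"linear":[0.001,0.001,-0.071],"delta_rot":[0,0,0]},{"gripper":1,"linear":[0.001,0.001,-0.071],"delta_rot":[0,0,0]}]}}

```text
clock: 13.35
position: [0.4073, -0.2726, 0.0297]
ee_rot: [0.0, 0.726, 0.687, 0.0]
contact_force: [-0.1, 0.0, -1.9]
width: 0.0193
gripper_force: 59.6
```

{"api": "send_rows", "payload": {"increments": [{"gripper":1,"linear":[-0.002,0.0,-0.001],"delta_rot":[0,0,0]},{"gripper":0.4,"linear":[-0.002,0.0,-0.001],"delta_rot":[0,0,0]},{"gripper":-0.5,"linear":[-0.002,0.0,-0.001],"delta_rot":[0,0,0]},{"gripper":-1,"linear":[-0.002,0.0,-0.001],"delta_rot":[0,0,0]},{"gripper":-1,"linear":[-0.002,0.0,-0.001],"delta_rot":[0,0,0]},{"gripper":-1,"linear":[-0.002,0.0,-0.001],"delta_rot":[0,0,0]},{"gripper":-1,"linear":[-0.002,0.0,0.02],"delta_rot":[0,0,0]},{"gripper":-1,"linear":[-0.002,0.0,0.06],"delta_rot":[0,0,0]}]}}

```text
clock: 14.15
position: [0.4031, -0.2708, 0.0877]
ee_rot: [-0.004, 0.726, 0.687, -0.0]
contact_force: [0.5, 0.2, -0.0]
width: 0.0854
gripper_force: 0.0
```

{"api": "send_rows", "payload": {"increments": [{"gripper":-1,"linear":[0,0,0.04],"delta_rot":[0,0,0]},{"gripper":-1,"linear":[0.02,0.04,0.09],"delta_rot":[0,0,0.01]},{"gripper":-1,"linear":[0.04,0.09,0.13],"delta_rot":[0,0,0.02]},{"gripper":-1,"linear":[0.06,0.14,0.17],"delta_rot":[0,0,0.03]},{"gripper":-1,"linear":[0.08,0.19,0.2],"delta_rot":[0,0,0.04]},{"gripper":-1,"linear":[0.1,0.24,0.22],"delta_rot":[0,0,0.05]},{"gripper":-1,"linear":[0.12,0.29,0.24],"delta_rot":[0,0,0.06]},{"gripper":-1,"linear":[0.14,0.34,0.25],"delta_rot":[0,0,0.075]}]}}

```text
clock: 14.95
position: [0.5173, -0.0015, 0.3159]
ee_rot: [0.001, 0.7, 0.714, 0.001]
contact_force: [0.8, -0.4, 0.6]
width: 0.0853
gripper_force: 0.0
```

{"api": "send_rows", "payload": {"increments": [{"gripper":-1,"linear":[0,0,0],"delta_rot":[0,0,0]},{"gripper":-1,"linear":[0,0,0],"delta_rot":[0,0,0]},{"gripper":-1,"linear":[0,0,0],"delta_rot":[0,0,0]}]}}

```text
clock: 15.25
position: [0.5159, -0.0038, 0.3134]
ee_rot: [-0.0, 0.7, 0.714, -0.001]
contact_force: [-0.2, 0.1, -1.0]
width: 0.0856
gripper_force: 0.0
```

```bash
python3 - <<'E'
from h import *
import pickle
s=get_state(); print(s["position"],s["ee_rot"],s["clock"])
p,K,M=cam("wrist"); cv2.imwrite("pics/w6.png",p); pickle.dump((K,M),open("w6.pkl","wb"))
corners=[proj(K,M,[.5428+a,.163+b,.02]) for a in(-.17,.17) for b in(-.08,.07)]
c=np.array(corners);u0,v0=np.maximum(c.min(0),0).astype(int);u1,v1=c.max(0).astype(int)
f=790/(u1-u0); crop=cv2.resize(p[v0:v1,u0:u1],None,fx=f,fy=f,interpolation=cv2.INTER_CUBIC)
print(u0,v0,f); cv2.imwrite("pics/crop5.png",crop[:600])
hsv=cv2.cvtColor(p,cv2.COLOR_BGR2HSV)
m=((hsv[...,0]>18)&(hsv[...,0]<32)&(hsv[...,1]>170)).astype(np.uint8)
n,l,st,ce=cv2.connectedComponentsWithStats(m)
for i in range(1,n):
    if st[i,4]>40: print(st[i],ce[i],ray(K,M,ce[i],.024)[:2].round(4))
E
```

```text
[ 0.51593605 -0.00384491  0.31340633] [-4.41915084e-04  7.00215923e-01  7.13930498e-01 -8.42660176e-04] 15.25
214 0 2.936802973977695
[370  11  23  41 754] [380.77055703  30.46419098] [0.5864 0.1745]
[254  13  21  40 696] [263.83333333  32.1795977 ] [0.4338 0.1695]
[422  13  26  41 814] [434.91277641  33.0970516 ] [0.6573 0.1727]
```

View pics/crop5.png

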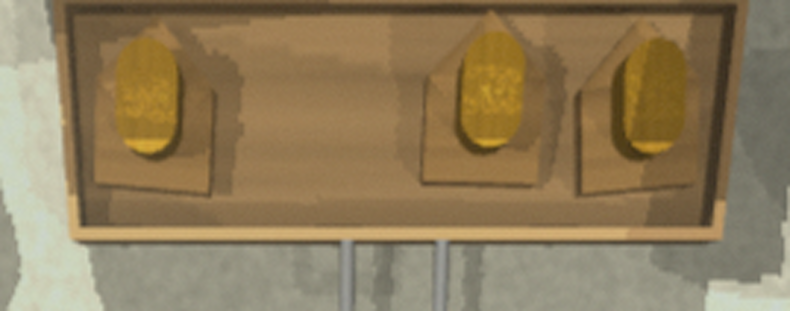

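Three shields only, all pointing +y and slightly turned. The brass ovals are at (0.586,0.1745), (0.434,0.1695) and (0.657,0.173). I'll hover over the middle one and fit its pose from the oval.

{"api": "send_rows", "payload": {"increments": [{"gripper":-0.3,"linear":[0.03,0.04,-0.01],"delta_rot":[0,0,0]},{"gripper":-0.3,"linear":[0.06,0.08,-0.03],"delta_rot":[0,0,0]},{"gripper":-0.3,"linear":[0.07,0.12,-0.06],"delta_rot":[0,0,0]},{"gripper":-0.3,"linear":[0.07,0.15,-0.1],"delta_rot":[0,0,0]},{"gripper":-0.3,"linear":[0.07,0.175,-0.14],"delta_rot":[0,0,0]},{"gripper":-0.3,"linear":[0.07,0.175,-0.16],"delta_rot":[0,0,0]},{"gripper":-0.3,"linear":[0.07,0.175,-0.16],"delta_rot":[0,0,0]},{"gripper":-0.3,"linear":[0.07,0.175,-0.16],"delta_rot":[0,0,0]}]}}

```text
clock: 16.1
position: [0.587, 0.1704, 0.1542]
ee_rot: [0.0, 0.701, 0.713, -0.0]
contact_force: [0.2, 0.1, 0.3]
width: 0.0555
gripper_force: 0.0
```

```bash
cat >> h.py <<'E'
from scipy.optimize import minimize
def outline(kind,l=.022,w=.013):
    t=np.linspace(0,2*np.pi,60)
    if kind=="ell": return np.c_[l*np.cos(t),w*np.sin(t)]
    return np.c_[w*np.cos(t)+np.sign(np.cos(t))*(l-w),w*np.sin(t)]
def brass(p):
    hsv=cv2.cvtColor(p,cv2.COLOR_BGR2HSV)
    return ((hsv[...,0]>18)&(hsv[...,0]<32)&(hsv[...,1]>165)).astype(np.uint8)
def fit(p,K,M,x0,y0,yaw0,z0=.024,kind="sta",z1=None):
    "x,y,yaw of oval (world), bottom z0, top z0+.018"
    z1=z1 or z0+.018
    n,l,st,ce=cv2.connectedComponentsWithStats(brass(p))
    tgt=proj(K,M,[x0,y0,(z0+z1)/2]); i=min((i for i in range(1,n) if st[i,4]>100),key=lambda i:np.hypot(*(ce[i]-tgt)))
    m=cv2.morphologyEx((l==i).astype(np.uint8),cv2.MORPH_CLOSE,np.ones((5,5))); S=3
    m=cv2.resize(m*255,None,fx=S,fy=S,interpolation=cv2.INTER_LINEAR)>127
    o=outline(kind)
    def cost(v):
        x,y=x0+v[0]/1000,y0+v[1]/1000; a=yaw0+v[2]/40
        q=o@np.array([[np.cos(a),np.sin(a)],[-np.sin(a),np.cos(a)]])+[x,y]
        pts=np.array([proj(K,M,[*k,z]) for k in q for z in(z0,z1)])
        h=cv2.convexHull(((pts+.5)*S*16-8).astype(np.int32)); im=np.zeros(m.shape,np.uint8); cv2.fillConvexPoly(im,h,1,shift=4)
        im=im>0; return 1-(im&m).sum()/(im|m).sum()
    best=min((minimize(cost,[0,0,t],method="Nelder-Mead",options=dict(initial_simplex=[[0,0,t],[4,0,t],[0,4,t],[0,0,t+4]],xatol=.05,fatol=1e-4)) for t in(-4,0,4)),key=lambda r:r.fun)
    v=best.x; return x0+v[0]/1000,y0+v[1]/1000,yaw0+v[2]/40,1-best.fun,st[i]
def tool():
    s=get_state(); w,x,y,z=s["ee_rot"]; Rm=R.from_quat([x,y,z,w]).as_matrix(); return s["position"],np.arctan2(Rm[1,0],Rm[0,0]),Rm,s
E
cat > look.py <<'E'
import sys
from h import *
x0,y0,yaw0,z0=map(float,sys.argv[1:5])
P,ty,Rm,s=tool(); print("tcp",P.round(4),"yaw",round(ty,4),"t",s["clock"])
p,K,M=cam("wrist"); cv2.imwrite(f"pics/look{s['clock']:.2f}.png",p)
for k in("sta","ell"):
    r=fit(p,K,M,x0,y0,yaw0,z0,k); print(k,np.round(r[:4],4),r[4])
    print("  d xy",np.round(np.array(r[:2])-P[:2],4),"dyaw",round(r[2]-ty,4))
E
python3 look.py .586 .1745 1.57 .024
```

```text
tcp [0.587  0.1704 0.1542] yaw 1.5889 t 16.1
sta [0.5843 0.1694 1.587  0.9362] [ 307  170   29   50 1236]
  d xy [-0.0027 -0.001 ] dyaw -0.002
ell [0.5843 0.1692 1.6015 0.928 ] [ 307  170   29   50 1236]
  d xy [-0.0027 -0.0012] dyaw 0.0126
```

```bash
python3 - <<'E'
from h import *
p=cv2.imread("pics/look16.10.png")
# same static pose
_,K,M=cam("wrist")
for z0,z1 in((.024,.042),(.024,.030),(.024,.050)):
    r=fit(p,K,M,.586,.172,1.57,z0,"sta",z1); print(z0,z1,np.round(r[:4],4))
E
```

```text
0.024 0.042 [0.5856 0.169  1.5773 0.946 ]
0.024 0.03 [0.5852 0.1672 1.5799 0.9339]
0.024 0.05 [0.5854 0.1704 1.5735 0.869 ]
```

```bash
python3 look.py .586 .169 1.57 .024
```

```text
tcp [0.5882 0.1707 0.1561] yaw 1.5888 t 16.2
sta [0.5843 0.1691 1.572  0.9323] [ 305  171   29   49 1215]
  d xy [-0.0039 -0.0015] dyaw -0.0168
ell [0.5842 0.1689 1.5751 0.9234] [ 305  171   29   49 1215]
  d xy [-0.0039 -0.0018] dyaw -0.0137
```

View pics/look16.10.png

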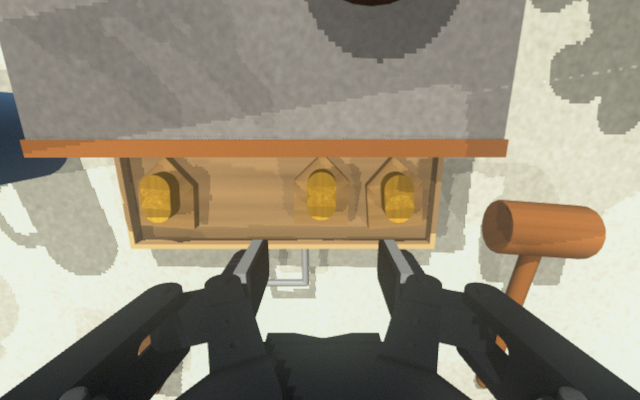

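The view shows all three ovals unobstructed: (321,195), (157,197) and (399,197). The fit gives the middle one at (0.584,0.169). Descend and grip.

{"api": "send_rows", "payload": {"increments": [{"gripper":-0.3,"linear":[-0.004,-0.002,-0.04],"delta_rot":[0,0,-0.015]},{"gripper":-0.3,"linear":[-0.004,-0.002,-0.08],"delta_rot":[0,0,-0.015]},{"gripper":-0.3,"linear":[-0.004,-0.002,-0.115],"delta_rot":[0,0,-0.015]},{"gripper":-0.3,"linear":[-0.004,-0.002,-0.129],"delta_rot":[0,0,-0.015]},{"gripper":-0.3,"linear":[-0.004,-0.002,-0.129],"delta_rot":[0,0,-0.015]},{"gripper":-0.3,"linear":[-0.004,-0.002,-0.129],"delta_rot":[0,0,-0.015]}]}}

```text
clock: 16.85
position: [0.5842, 0.1696, 0.0267]
ee_rot: [0.001, 0.706, 0.709, 0.001]
contact_force: [0.4, 0.6, 1.1]
width: 0.0559
gripper_force: 0.0
```

{"api": "send_rows", "payload": {"increments": [{"gripper":0.3,"linear":[0,0,0],"delta_rot":[0,0,0]},{"gripper":1,"linear":[0,0,0],"delta_rot":[0,0,0]},{"gripper":1,"linear":[0,0,0],"delta_rot":[0,0,0]},{"gripper":1,"linear":[0,0,0],"delta_rot":[0,0,0]},{"gripper":1,"linear":[0,0,0],"delta_rot":[0,0,0]},{"gripper":1,"linear":[0,0,0],"delta_rot":[0,0,0]}], "newtons": 35}}

```text
clock: 17.45
position: [0.5842, 0.1701, 0.0272]
ee_rot: [0.001, 0.705, 0.709, 0.002]
contact_force: [-0.3, -0.3, 6.5]
width: 0.025
gripper_force: 35.4
```

Gripped (25 mm). Lift a little, slide out from under the ledge, then up and turn toward the board.

{"api": "send_rows", "payload": {"increments": [{"gripper":1,"linear":[0,0,0.012],"delta_rot":[0,0,0]},{"gripper":1,"linear":[0,0,0.024],"delta_rot":[0,0,0]},{"gripper":1,"linear":[0,-0.015,0.026],"delta_rot":[0,0,0]},{"gripper":1,"linear":[0,-0.035,0.03],"delta_rot":[0,0,0]},{"gripper":1,"linear":[0,-0.06,0.06],"delta_rot":[0,0,0]},{"gripper":1,"linear":[0,-0.09,0.09],"delta_rot":[0,0,0]},{"gripper":1,"linear":[0,-0.13,0.12],"delta_rot":[0,0,-0.14]},{"gripper":1,"linear":[0,-0.17,0.13],"delta_rot":[0,0,-0.28]}]}}

```text
clock: 18.25
position: [0.5841, -0.0024, 0.1588]
ee_rot: [0.002, 0.799, 0.602, 0.002]
contact_force: [1.8, 0.6, -0.5]
width: 0.0253
gripper_force: 34.8
```

{"api": "send_rows", "payload": {"increments": [{"gripper":1,"linear":[0.01,-0.03,0],"delta_rot":[0,0,-0.14]},{"gripper":1,"linear":[0.02,-0.06,0],"delta_rot":[0,0,-0.28]},{"gripper":1,"linear":[0.03,-0.09,0],"delta_rot":[0,0,-0.42]},{"gripper":1,"linear":[0.04,-0.12,0],"delta_rot":[0,0,-0.56]},{"gripper":1,"linear":[0.05,-0.15,0],"delta_rot":[0,0,-0.7]},{"gripper":1,"linear":[0.06,-0.18,0],"delta_rot":[0,0,-0.84]},{"gripper":1,"linear":[0.065,-0.21,0],"delta_rot":[0,0,-0.98]},{"gripper":1,"linear":[0.07,-0.24,0],"delta_rot":[0,0,-1.12]}]}}

```text
clock: 19.05
position: [0.652, -0.2423, 0.155]
ee_rot: [0.0, 0.996, 0.085, -0.0]
contact_force: [0.2, 0.3, -1.7]
width: 0.0252
gripper_force: 34.8
```

```bash
python3 - <<'E'
from h import *
import pickle
P,ty,Rm,s=tool(); print(P.round(4),ty,s["width"],s["qpos"].round(2),s["clock"])
# refine board from w2: find corners near prediction
K,M=pickle.load(open("w2.pkl","rb")); a=.033
def W(x,y,z=.015): return [.6117+x*np.cos(a)-y*np.sin(a),-.2905+x*np.sin(a)+y*np.cos(a),z]
print("w2 TL corner pred",proj(K,M,W(-.095,.08)),"left edge mid",proj(K,M,W(-.095,0)), "seen TL ~(472,127)? left edge top-surface ")
g=cv2.imread("pics/w2.png").astype(int)
for v in (160,200,240): print(v,[tuple(g[v,u]) for u in range(458,480,3)])
E
```

```text
[ 0.652  -0.2423  0.155 ] 0.16960376731535315 0.025219801867941163 [-0.46  0.5   1.34 -0.    1.3   0.95] 19.05
w2 TL corner pred [471.79157435 125.87198147] left edge mid [468.19923201 225.11190354] seen TL ~(472,127)? left edge top-surface 
160 [(np.int64(187), np.int64(210), np.int64(214)), (np.int64(184), np.int64(208), np.int64(209)), (np.int64(58), np.int64(68), np.int64(74)), (np.int64(51), np.int64(62), np.int64(67)), (np.int64(52), np.int64(63), np.int64(69)), (np.int64(53), np.int64(72), np.int64(97)), (np.int64(55), np.int64(72), np.int64(99)), (np.int64(51), np.int64(71), np.int64(96))]
200 [(np.int64(203), np.int64(224), np.int64(227)), (np.int64(171), np.int64(195), np.int64(199)), (np.int64(53), np.int64(64), np.int64(72)), (np.int64(52), np.int64(65), np.int64(73)), (np.int64(52), np.int64(71), np.int64(93)), (np.int64(53), np.int64(73), np.int64(106)), (np.int64(51), np.int64(74), np.int64(105)), (np.int64(47), np.int64(70), np.int64(102))]
240 [(np.int64(215), np.int64(233), np.int64(233)), (np.int64(95), np.int64(111), np.int64(116)), (np.int64(53), np.int64(64), np.int64(74)), (np.int64(48), np.int64(59), np.int64(69)), (np.int64(56), np.int64(75), np.int64(108)), (np.int64(51), np.int64(72), np.int64(107)), (np.int64(53), np.int64(75), np.int64(108)), (np.int64(49), np.int64(72), np.int64(104))]
```

{"api": "send_rows", "payload": {"increments": [{"gripper":1,"linear":[0.002,-0.012,0],"delta_rot":[0,0,-0.137]},{"gripper":1,"linear":[0.002,-0.012,-0.03],"delta_rot":[0,0,-0.137]},{"gripper":1,"linear":[0.002,-0.012,-0.07],"delta_rot":[0,0,-0.137]},{"gripper":1,"linear":[0.002,-0.012,-0.09],"delta_rot":[0,0,-0.137]},{"gripper":1,"linear":[0.002,-0.012,-0.09],"delta_rot":[0,0,-0.137]},{"gripper":1,"linear":[0.002,-0.012,-0.09],"delta_rot":[0,0,-0.137]}]}}

```text
clock: 19.65
position: [0.6545, -0.2529, 0.0654]
ee_rot: [0.0, 1.0, 0.019, -0.0]
contact_force: [-0.1, -0.2, -0.6]
width: 0.0252
gripper_force: 34.8
```

```bash
cat > hand.py <<'E'
from h import *
P,ty,Rm,s=tool(); print("tcp",P.round(4),"yaw",round(ty,4),s["width"],s["clock"])
p,K,M=cam("wrist"); cv2.imwrite(f"pics/hand{s['clock']:.2f}.png",p)
n,l,st,ce=cv2.connectedComponentsWithStats(brass(p))
for i in range(1,n):
    if st[i,4]>150: print(st[i],ce[i].round(1))
o=outline("sta")
for off in(-.003,-.001,.001):
    pts=np.array([proj(K,M,P+Rm@np.array([a+off,b,z])) for a,b in o for z in(.003,-.015)])
    print(off,pts.min(0).round(1),pts.max(0).round(1), "tip",proj(K,M,P+Rm@np.array([.036+off,0,.003])).round(1))
E
python3 hand.py
```

```text
tcp [ 0.6545 -0.2529  0.0654] yaw 0.0384 0.02516238852066323 19.65
[ 295  208   57   96 4482] [323.  256.3]
-0.003 [291.8 214. ] [347.  309.2] tip [319.7 187.6]
-0.001 [291.7 210.3] [347.1 305.7] tip [319.7 183.7]
0.001 [291.6 206.6] [347.2 302.2] tip [319.7 179.8]
```

In hand, the oval sits at tool x offset ≈0 but appears ~3.7 px (1.7 mm) right of prediction. That is a lateral camera bias, so I'll measure the board edges in this same view for a relative correction.

```bash
cat > board.py <<'E'
from h import *
def boardfit(p,K,M,bx=.6117,by=-.2905,a=.033,verbose=True):
    hsv=cv2.cvtColor(p,cv2.COLOR_BGR2HSV); B=((hsv[...,1]>85)&(hsv[...,2]<150)&((hsv[...,0]<16)|(hsv[...,0]>172))).astype(np.float32)
    c=-M[:3,:3].T@M[:3,3]
    def W(v,x,y,z): return [v[0]+x*np.cos(v[2])-y*np.sin(v[2]),v[1]+x*np.sin(v[2])+y*np.cos(v[2]),z]
    E=[]; v0=[bx,by,a]
    cb=[(c[0]-bx)*np.cos(a)+(c[1]-by)*np.sin(a),-(c[0]-bx)*np.sin(a)+(c[1]-by)*np.cos(a)]
    for nm,ax,sg,h in(("+x",0,1,.095),("-x",0,-1,.095),("+y",1,1,.08),("-y",1,-1,.08)):
        z=.0 if sg*cb[ax]>h else .015
        for t in np.linspace(-.9,.9,25):
            ds=np.arange(-.008,.0081,.0004); val=[]
            for d in ds:
                q=[0,0]; q[ax]=sg*(h+d); q[1-ax]=t*(.08 if ax==0 else .095)
                u=proj(K,M,W(v0,*q,z)); 
                if not(2<u[0]<637 and 2<u[1]<290): val=None;break
                val.append(cv2.getRectSubPix(B,(1,1),(float(u[0]),float(u[1])))[0,0])
            if val is None: continue
            val=np.array(val)
            if val[:10].mean()>.85 and val[-10:].mean()<.15: E.append((nm,ax,sg,t*(.08 if ax==0 else .095),(val.sum()*.0004-.008-.0002)))
    A=[];b=[]
    for nm,ax,sg,t,d in E:
        # outward shift = sg*(s_ax) + rotation
        A.append([sg*(ax==0),sg*(ax==1),sg*(t if ax==1 else -t)]);b.append(d)
    for k in("+x","-x","+y","-y"):
        dd=[e[4] for e in E if e[0]==k]
        if verbose and dd: print(k,len(dd),np.round(np.median(dd)*1000,2),"mm out, std",np.round(np.std(dd)*1000,2))
    A=np.array(A);b=np.array(b)
    w=np.ones(len(b),bool)
    for _ in range(3):
        x=np.linalg.lstsq(A[w],b[w],rcond=None)[0]; r=abs(A@x-b); w=r<max(.0008,2*np.median(r))
    return bx+x[0]*np.cos(a)-x[1]*np.sin(a),by+x[0]*np.sin(a)+x[1]*np.cos(a),a+x[2]
E
python3 - <<'E'
from board import *
P,ty,Rm,s=tool();print(P.round(4),ty)
p,K,M=cam("wrist"); print(np.round(boardfit(p,K,M),4))
import pickle
for n in("w1",):
    K,M=pickle.load(open(n+".pkl","rb")); print(n,np.round(boardfit(cv2.imread(f"pics/{n}.png"),K,M),4))
E
```

```text
[ 0.6554 -0.2531  0.0666] 0.03854007695833838
+x 25 -1.17 mm out, std 0.22
+y 9 0.27 mm out, std 0.18
-y 13 -0.31 mm out, std 0.18
[ 0.6105 -0.2904  0.0363]
+x 25 -0.74 mm out, std 0.52
-x 25 -2.55 mm out, std 0.55
+y 25 -0.75 mm out, std 0.49
-y 25 -0.97 mm out, std 0.52
w1 [ 0.6126 -0.2903  0.0352]
```

{"api": "send_rows", "payload": {"increments": [{"gripper":1,"linear":[-0.003,0.0012,-0.02],"delta_rot":[0,0,-0.003]},{"gripper":1,"linear":[-0.003,0.0012,-0.03],"delta_rot":[0,0,-0.003]},{"gripper":1,"linear":[-0.003,0.0012,-0.03],"delta_rot":[0,0,-0.003]},{"gripper":1,"linear":[-0.003,0.0012,-0.034],"delta_rot":[0,0,-0.003]},{"gripper":1,"linear":[-0.003,0.0012,-0.038],"delta_rot":[0,0,-0.003]},{"gripper":1,"linear":[-0.003,0.0012,-0.042],"delta_rot":[0,0,-0.003]},{"gripper":1,"linear":[-0.003,0.0012,-0.044],"delta_rot":[0,0,-0.003]},{"gripper":1,"linear":[-0.003,0.0012,-0.044],"delta_rot":[0,0,-0.003]}]}}

```text
clock: 20.55
position: [0.6519, -0.2509, 0.0213]
ee_rot: [0.0, 1.0, 0.018, 0.0]
contact_force: [-0.3, 0.4, -1.4]
width: 0.0248
gripper_force: 34.8
```

Down to seated height with no resistance. Release, rise and check.

{"api": "send_rows", "payload": {"increments": [{"gripper":0.3,"linear":[0,0,0],"delta_rot":[0,0,0]},{"gripper":-0.3,"linear":[0,0,0],"delta_rot":[0,0,0]},{"gripper":-0.3,"linear":[0,0,0],"delta_rot":[0,0,0]},{"gripper":-0.3,"linear":[0,0,0],"delta_rot":[0,0,0]},{"gripper":-0.3,"linear":[0,0,0.03],"delta_rot":[0,0,0]},{"gripper":-0.3,"linear":[0,0,0.08],"delta_rot":[0,0,0]},{"gripper":-0.3,"linear":[0,0,0.12],"delta_rot":[0,0,0]},{"gripper":-0.3,"linear":[0,0,0.12],"delta_rot":[0,0,0]}]}}

```text
clock: 21.35
position: [0.6556, -0.2528, 0.1489]
ee_rot: [0.003, 1.0, 0.018, 0.006]
contact_force: [1.0, -0.9, 1.4]
width: 0.0554
gripper_force: 0.0
```

{"api": "send_rows", "payload": {"increments": [{"gripper":-0.3,"linear":[0,0,0],"delta_rot":[0,0,0]},{"gripper":-0.3,"linear":[0,0,0],"delta_rot":[0,0,0]}]}}

```text
clock: 21.55
position: [0.6507, -0.2504, 0.1398]
ee_rot: [-0.001, 1.0, 0.018, -0.001]
contact_force: [-0.4, -0.0, -0.3]
width: 0.0555
gripper_force: 0.0
```

```bash
cat > chk.py <<'E'
import sys
from board import *
P,ty,Rm,s=tool();print(P.round(4),round(ty,4),s["clock"])
p,K,M=cam("wrist");cv2.imwrite(f"pics/chk{s['clock']:.2f}.png",p); b=boardfit(p,K,M); print("board",np.round(b,4))
for i,(px,py) in enumerate([(-.047,-.035),(-.047,.035),(.043,-.035),(.043,.035)]):
    if str(i) not in sys.argv[1:]: continue
    c,sn=np.cos(b[2]),np.sin(b[2]); q=[b[0]+px*c-py*sn,b[1]+px*sn+py*c]
    for z0 in (.018,):
        r=fit(p,K,M,*q,b[2],z0); e=np.array(r[:2])-q
        print("pocket",i,np.round(q,4),"err mm along/cross",np.round([1e3*(e[0]*c+e[1]*sn),1e3*(-e[0]*sn+e[1]*c)],2),"dyaw",round(r[2]-b[2],4),"iou",round(r[3],3))
E
python3 chk.py 3
```

```text
[ 0.6507 -0.2504  0.1398] 0.0358 21.55
+x 25 -0.66 mm out, std 0.29
+y 21 -0.05 mm out, std 0.31
-y 19 -0.48 mm out, std 0.39
board [ 0.611  -0.2904  0.0344]
pocket 3 [ 0.6528 -0.2539] err mm along/cross [-1.69  1.33] dyaw -0.0163 iou 0.889
```

Seated in pocket 3: ~2 mm measured offset including camera bias, against a 5 mm limit. Next, the right shield.

{"api": "send_rows", "payload": {"increments": [{"gripper":-0.3,"linear":[0,0.03,0.02],"delta_rot":[0,0,0.14]},{"gripper":-0.3,"linear":[0,0.07,0.03],"delta_rot":[0,0,0.28]},{"gripper":-0.3,"linear":[0,0.11,0.03],"delta_rot":[0,0,0.42]},{"gripper":-0.3,"linear":[0,0.15,0.03],"delta_rot":[0,0,0.56]},{"gripper":-0.3,"linear":[0,0.19,0.03],"delta_rot":[0,0,0.7]},{"gripper":-0.3,"linear":[0,0.23,0.03],"delta_rot":[0,0,0.84]},{"gripper":-0.3,"linear":[0,0.27,0.03],"delta_rot":[0,0,0.98]},{"gripper":-0.3,"linear":[0,0.31,0.03],"delta_rot":[0,0,1.12]}]}}

```text
clock: 22.4
position: [0.6507, 0.0607, 0.1692]
ee_rot: [-0.001, 0.836, 0.549, -0.001]
contact_force: [-0.7, 0.6, -0.4]
width: 0.0556
gripper_force: 0.0
```

{"api": "send_rows", "payload": {"increments": [{"gripper":-0.3,"linear":[0.0,0.035,0],"delta_rot":[0,0,0.14]},{"gripper":-0.3,"linear":[0.0,0.07,0],"delta_rot":[0,0,0.28]},{"gripper":-0.3,"linear":[0.005,0.108,-0.01],"delta_rot":[0,0,0.42]},{"gripper":-0.3,"linear":[0.005,0.108,-0.01],"delta_rot":[0,0,0.42]},{"gripper":-0.3,"linear":[0.005,0.108,-0.01],"delta_rot":[0,0,0.42]},{"gripper":-0.3,"linear":[0.005,0.108,-0.01],"delta_rot":[0,0,0.42]}]}}

```text
clock: 23.0
position: [0.6563, 0.1662, 0.1601]
ee_rot: [-0.0, 0.706, 0.708, -0.001]
contact_force: [0.1, -0.4, -0.6]
width: 0.0552
gripper_force: 0.0
```

```bash
python3 look.py .656 .17 1.57 .024
```

```text
tcp [0.6563 0.1662 0.1601] yaw 1.5747 t 23.0
sta [0.6534 0.168  1.6774 0.9233] [ 306  167   30   48 1178]
  d xy [-0.0028  0.0018] dyaw 0.1027
ell [0.6533 0.1679 1.7013 0.926 ] [ 306  167   30   48 1178]
  d xy [-0.003   0.0017] dyaw 0.1266
```

{"api": "send_rows", "payload": {"increments": [{"gripper":-0.3,"linear":[-0.004,0.003,-0.04],"delta_rot":[0,0,0.087]},{"gripper":-0.3,"linear":[-0.004,0.003,-0.08],"delta_rot":[0,0,0.087]},{"gripper":-0.3,"linear":[-0.004,0.003,-0.115],"delta_rot":[0,0,0.087]},{"gripper":-0.3,"linear":[-0.004,0.003,-0.1325],"delta_rot":[0,0,0.087]},{"gripper":-0.3,"linear":[-0.004,0.003,-0.1325],"delta_rot":[0,0,0.087]},{"gripper":-0.3,"linear":[-0.004,0.003,-0.1325],"delta_rot":[0,0,0.087]}]}}

```text
clock: 23.65
position: [0.6533, 0.1691, 0.0292]
ee_rot: [0.0, 0.674, 0.738, 0.0]
contact_force: [-0.2, -0.0, 0.1]
width: 0.0556
gripper_force: 0.0
```

{"api": "send_rows", "payload": {"increments": [{"gripper":0.3,"linear":[0,0,0],"delta_rot":[0,0,0]},{"gripper":1,"linear":[0,0,0],"delta_rot":[0,0,0]},{"gripper":1,"linear":[0,0,0],"delta_rot":[0,0,0]},{"gripper":1,"linear":[0,0,0],"delta_rot":[0,0,0]},{"gripper":1,"linear":[0,0,0],"delta_rot":[0,0,0]},{"gripper":1,"linear":[0,0,0],"delta_rot":[0,0,0]}], "newtons": 35}}

```text
clock: 24.25
position: [0.6541, 0.1701, 0.0308]
ee_rot: [0.001, 0.674, 0.739, 0.001]
contact_force: [-0.6, -1.0, 6.6]
width: 0.0247
gripper_force: 35.5
```

{"api": "send_rows", "payload": {"increments": [{"gripper":1,"linear":[0,0,0.012],"delta_rot":[0,0,0]},{"gripper":1,"linear":[0,0,0.024],"delta_rot":[0,0,0]},{"gripper":1,"linear":[0,-0.015,0.026],"delta_rot":[0,0,0]},{"gripper":1,"linear":[0,-0.035,0.03],"delta_rot":[0,0,0]},{"gripper":1,"linear":[0,-0.06,0.06],"delta_rot":[0,0,0]},{"gripper":1,"linear":[0,-0.09,0.09],"delta_rot":[0,0,0]},{"gripper":1,"linear":[0,-0.13,0.12],"delta_rot":[0,0,-0.14]},{"gripper":1,"linear":[0,-0.17,0.13],"delta_rot":[0,0,-0.28]}]}}

```text
clock: 25.05
position: [0.6538, -0.0031, 0.1622]
ee_rot: [0.002, 0.772, 0.635, 0.002]
contact_force: [0.9, -0.4, -2.3]
width: 0.0248
gripper_force: 35.0
```

{"api": "send_rows", "payload": {"increments": [{"gripper":1,"linear":[0,-0.04,0],"delta_rot":[0,0,-0.14]},{"gripper":1,"linear":[0,-0.08,0],"delta_rot":[0,0,-0.28]},{"gripper":1,"linear":[0,-0.12,0],"delta_rot":[0,0,-0.42]},{"gripper":1,"linear":[0,-0.16,0],"delta_rot":[0,0,-0.56]},{"gripper":1,"linear":[0,-0.2,0],"delta_rot":[0,0,-0.7]},{"gripper":1,"linear":[0,-0.24,0],"delta_rot":[0,0,-0.84]},{"gripper":1,"linear":[0,-0.28,0],"delta_rot":[0,0,-0.98]},{"gripper":1,"linear":[0,-0.319,0],"delta_rot":[0,0,-1.12]}]}}

```text
clock: 25.85
position: [0.6507, -0.3223, 0.1582]
ee_rot: [-0.0, 0.992, 0.127, -0.001]
contact_force: [1.5, -0.4, -1.6]
width: 0.0252
gripper_force: 34.9
```

{"api": "send_rows", "payload": {"increments": [{"gripper":1,"linear":[0,0,-0.02],"delta_rot":[0,0,-0.14]},{"gripper":1,"linear":[0,0,-0.05],"delta_rot":[0,0,-0.223]},{"gripper":1,"linear":[0,0,-0.09],"delta_rot":[0,0,-0.223]},{"gripper":1,"linear":[0,0,-0.09],"delta_rot":[0,0,-0.223]},{"gripper":1,"linear":[0,0,-0.09],"delta_rot":[0,0,-0.223]},{"gripper":1,"linear":[0,0,-0.09],"delta_rot":[0,0,-0.223]}]}}

```text
clock: 26.45
position: [0.6537, -0.3203, 0.071]
ee_rot: [0.001, 1.0, 0.02, 0.002]
contact_force: [0.0, -1.0, -1.0]
width: 0.0251
gripper_force: 35.0
```

```bash
python3 hand.py; python3 - <<'E'
from board import *
P,ty,Rm,s=tool();print(P.round(4),ty)
p,K,M=cam("wrist"); print(np.round(boardfit(p,K,M),4))
E
```

```text
tcp [ 0.6537 -0.3203  0.071 ] yaw 0.0395 0.025060251220273614 26.45
[ 192  186   50   71 2696] [216.6 221.6]
[ 295  209   55   93 4248] [322.7 255. ]
-0.003 [291.8 214. ] [347.  309.2] tip [319.7 187.6]
-0.001 [291.7 210.3] [347.1 305.7] tip [319.7 183.7]
0.001 [291.6 206.6] [347.2 302.2] tip [319.7 179.8]
[ 0.654  -0.3202  0.0714] 0.03967545876457115
+x 25 -0.93 mm out, std 0.16
+y 15 0.37 mm out, std 0.21
-y 10 -0.76 mm out, std 0.18
[ 0.6107 -0.2901  0.0343]
```

{"api": "send_rows", "payload": {"increments": [{"gripper":1,"linear":[0.001,-0.0018,-0.02],"delta_rot":[0,0,-0.005]},{"gripper":1,"linear":[0.001,-0.0018,-0.03],"delta_rot":[0,0,-0.005]},{"gripper":1,"linear":[0.001,-0.0018,-0.03],"delta_rot":[0,0,-0.005]},{"gripper":1,"linear":[0.001,-0.0018,-0.034],"delta_rot":[0,0,-0.005]},{"gripper":1,"linear":[0.001,-0.0018,-0.038],"delta_rot":[0,0,-0.005]},{"gripper":1,"linear":[0.001,-0.0018,-0.042],"delta_rot":[0,0,-0.005]},{"gripper":1,"linear":[0.001,-0.0018,-0.045],"delta_rot":[0,0,-0.005]},{"gripper":1,"linear":[0.001,-0.0018,-0.045],"delta_rot":[0,0,-0.005]}]}}

```text
clock: 27.35
position: [0.6543, -0.3208, 0.0248]
ee_rot: [0.0, 1.0, 0.017, 0.001]
contact_force: [-1.0, 1.5, 2.9]
width: 0.025
gripper_force: 35.6
```

{"api": "send_rows", "payload": {"increments": [{"gripper":0.3,"linear":[0,0,0],"delta_rot":[0,0,0]},{"gripper":-0.3,"linear":[0,0,0],"delta_rot":[0,0,0]},{"gripper":-0.3,"linear":[0,0,0],"delta_rot":[0,0,0]},{"gripper":-0.3,"linear":[0,0,0],"delta_rot":[0,0,0]},{"gripper":-0.3,"linear":[0,0,0.03],"delta_rot":[0,0,0]},{"gripper":-0.3,"linear":[0,0.01,0.07],"delta_rot":[0,0,0]},{"gripper":-0.3,"linear":[-0.01,0.03,0.11],"delta_rot":[0,0,0]},{"gripper":-0.3,"linear":[-0.02,0.04,0.13],"delta_rot":[0,0,0]}]}}

```text
clock: 28.15
position: [0.6352, -0.2803, 0.1577]
ee_rot: [0.001, 1.0, 0.018, 0.003]
contact_force: [1.3, -1.4, 0.5]
width: 0.0557
gripper_force: 0.0
```

{"api": "send_rows", "payload": {"increments": [{"gripper":-0.3,"linear":[0,0,0],"delta_rot":[0,0,0]},{"gripper":-0.3,"linear":[0,0,0],"delta_rot":[0,0,0]},{"gripper":-0.3,"linear":[0,0,0],"delta_rot":[0,0,0]}]}}

```text
clock: 28.45
position: [0.6332, -0.2808, 0.1518]
ee_rot: [-0.0, 1.0, 0.017, -0.001]
contact_force: [1.0, -0.2, -0.2]
width: 0.0552
gripper_force: 0.0
```

```bash
python3 chk.py 2 3
```

```text
[ 0.6332 -0.2808  0.1518] 0.0345 28.45
+x 25 -0.6 mm out, std 0.08
+y 17 -0.16 mm out, std 0.27
-y 18 -0.58 mm out, std 0.33
board [ 0.6111 -0.2904  0.0343]
pocket 2 [ 0.6553 -0.3239] err mm along/cross [-1.63  1.23] dyaw 0.0228 iou 0.824
pocket 3 [ 0.6529 -0.2539] err mm along/cross [-0.43  1.2 ] dyaw -0.0196 iou 0.929
```

Both seated. Third shield, the left one.

{"api": "send_rows", "payload": {"increments": [{"gripper":-0.3,"linear":[-0.02,0.04,0.01],"delta_rot":[0,0,0.14]},{"gripper":-0.3,"linear":[-0.04,0.08,0.02],"delta_rot":[0,0,0.28]},{"gripper":-0.3,"linear":[-0.06,0.12,0.02],"delta_rot":[0,0,0.42]},{"gripper":-0.3,"linear":[-0.08,0.16,0.02],"delta_rot":[0,0,0.56]},{"gripper":-0.3,"linear":[-0.1,0.2,0.02],"delta_rot":[0,0,0.7]},{"gripper":-0.3,"linear":[-0.12,0.24,0.02],"delta_rot":[0,0,0.84]},{"gripper":-0.3,"linear":[-0.14,0.28,0.02],"delta_rot":[0,0,0.98]},{"gripper":-0.3,"linear":[-0.16,0.32,0.02],"delta_rot":[0,0,1.12]}]}}

```text
clock: 29.3
position: [0.4726, 0.0404, 0.1723]
ee_rot: [-0.001, 0.837, 0.548, -0.001]
contact_force: [0.6, 0.3, -0.9]
width: 0.0556
gripper_force: 0.0
```

{"api": "send_rows", "payload": {"increments": [{"gripper":-0.3,"linear":[-0.015,0.035,0],"delta_rot":[0,0,0.12]},{"gripper":-0.3,"linear":[-0.03,0.07,0],"delta_rot":[0,0,0.24]},{"gripper":-0.3,"linear":[-0.04,0.1,-0.01],"delta_rot":[0,0,0.34]},{"gripper":-0.3,"linear":[-0.04,0.125,-0.01],"delta_rot":[0,0,0.34]},{"gripper":-0.3,"linear":[-0.04,0.125,-0.01],"delta_rot":[0,0,0.34]},{"gripper":-0.3,"linear":[-0.04,0.125,-0.01],"delta_rot":[0,0,0.34]},{"gripper":-0.3,"linear":[-0.04,0.125,-0.01],"delta_rot":[0,0,0.34]}]}}

```text
clock: 30.0
position: [0.4339, 0.1634, 0.1631]
ee_rot: [-0.0, 0.734, 0.679, -0.001]
contact_force: [-0.4, 0.8, -0.2]
width: 0.0556
gripper_force: 0.0
```

```bash
python3 look.py .432 .168 1.5 .024
```

```text
tcp [0.4339 0.1634 0.1631] yaw 1.494 t 30.0
sta [0.4371 0.1636 1.5143 0.9054] [ 314  167   28   48 1129]
  d xy [0.0032 0.0002] dyaw 0.0203
ell [0.4372 0.1636 1.4622 0.9247] [ 314  167   28   48 1129]
  d xy [0.0033 0.0002] dyaw -0.0318
```

{"api": "send_rows", "payload": {"increments": [{"gripper":-0.3,"linear":[0.002,0.002,-0.04],"delta_rot":[0,0,0]},{"gripper":-0.3,"linear":[0.002,0.002,-0.08],"delta_rot":[0,0,0]},{"gripper":-0.3,"linear":[0.002,0.002,-0.115],"delta_rot":[0,0,0]},{"gripper":-0.3,"linear":[0.002,0.002,-0.135],"delta_rot":[0,0,0]},{"gripper":-0.3,"linear":[0.002,0.002,-0.135],"delta_rot":[0,0,0]},{"gripper":-0.3,"linear":[0.002,0.002,-0.135],"delta_rot":[0,0,0]}]}}

```text
clock: 30.65
position: [0.4363, 0.1657, 0.0289]
ee_rot: [0.0, 0.734, 0.679, -0.0]
contact_force: [0.1, 0.3, 0.2]
width: 0.0554
gripper_force: 0.0
```

{"api": "send_rows", "payload": {"increments": [{"gripper":0.3,"linear":[0,0,0],"delta_rot":[0,0,0]},{"gripper":1,"linear":[0,0,0],"delta_rot":[0,0,0]},{"gripper":1,"linear":[0,0,0],"delta_rot":[0,0,0]},{"gripper":1,"linear":[0,0,0],"delta_rot":[0,0,0]},{"gripper":1,"linear":[0,0,0],"delta_rot":[0,0,0]},{"gripper":1,"linear":[0,0,0],"delta_rot":[0,0,0]}], "newtons": 35}}

```text
clock: 31.25
position: [0.4371, 0.1664, 0.0302]
ee_rot: [0.001, 0.733, 0.68, 0.001]
contact_force: [-0.7, -1.3, 6.8]
width: 0.0248
gripper_force: 34.8
```

{"api": "send_rows", "payload": {"increments": [{"gripper":1,"linear":[0,0,0.012],"delta_rot":[0,0,0]},{"gripper":1,"linear":[0,0,0.024],"delta_rot":[0,0,0]},{"gripper":1,"linear":[0,-0.015,0.026],"delta_rot":[0,0,0]},{"gripper":1,"linear":[0,-0.035,0.03],"delta_rot":[0,0,0]},{"gripper":1,"linear":[0.01,-0.06,0.06],"delta_rot":[0,0,0]},{"gripper":1,"linear":[0.03,-0.09,0.09],"delta_rot":[0,0,0]},{"gripper":1,"linear":[0.05,-0.13,0.12],"delta_rot":[0,0,-0.14]},{"gripper":1,"linear":[0.07,-0.17,0.13],"delta_rot":[0,0,-0.28]}]}}

```text
clock: 32.05
position: [0.5073, -0.0044, 0.162]
ee_rot: [0.002, 0.822, 0.569, 0.002]
contact_force: [1.6, 1.1, -1.8]
width: 0.0252
gripper_force: 35.3
```

{"api": "send_rows", "payload": {"increments": [{"gripper":1,"linear":[0.007,-0.03,0],"delta_rot":[0,0,-0.14]},{"gripper":1,"linear":[0.014,-0.06,0],"delta_rot":[0,0,-0.28]},{"gripper":1,"linear":[0.02,-0.1,0],"delta_rot":[0,0,-0.42]},{"gripper":1,"linear":[0.03,-0.14,0],"delta_rot":[0,0,-0.56]},{"gripper":1,"linear":[0.04,-0.18,0],"delta_rot":[0,0,-0.7]},{"gripper":1,"linear":[0.05,-0.21,0],"delta_rot":[0,0,-0.84]},{"gripper":1,"linear":[0.055,-0.24,0],"delta_rot":[0,0,-0.98]},{"gripper":1,"linear":[0.055,-0.251,0],"delta_rot":[0,0,-1.12]}]}}

```text
clock: 32.85
position: [0.5613, -0.2579, 0.1586]
ee_rot: [0.001, 0.999, 0.044, 0.0]
contact_force: [0.6, 0.5, -1.3]
width: 0.0251
gripper_force: 35.3
```

{"api": "send_rows", "payload": {"increments": [{"gripper":1,"linear":[0,0,-0.02],"delta_rot":[0,0,-0.056]},{"gripper":1,"linear":[0,0,-0.05],"delta_rot":[0,0,-0.056]},{"gripper":1,"linear":[0,0,-0.09],"delta_rot":[0,0,-0.056]},{"gripper":1,"linear":[0,0,-0.09],"delta_rot":[0,0,-0.056]},{"gripper":1,"linear":[0,0,-0.09],"delta_rot":[0,0,-0.056]},{"gripper":1,"linear":[0,0,-0.09],"delta_rot":[0,0,-0.056]}]}}

```text
clock: 33.45
position: [0.5622, -0.2554, 0.0708]
ee_rot: [0.001, 1.0, 0.019, 0.002]
contact_force: [1.1, -0.7, -1.3]
width: 0.025
gripper_force: 35.2
```

```bash
python3 hand.py; python3 - <<'E'
from board import *
P,ty,Rm,s=tool();print(P.round(4),ty)
p,K,M=cam("wrist"); print(np.round(boardfit(p,K,M),4))
E
```

```text
tcp [ 0.5622 -0.2554  0.0708] yaw 0.039 0.0250232023104311 33.45
[ 298   31   47   85 3442] [321.   72.7]
[ 413   33   60   85 3990] [442.6  76.6]
[ 296  209   55   93 4193] [322.9 255.7]
-0.003 [291.8 214. ] [347.  309.2] tip [319.7 187.6]
-0.001 [291.7 210.3] [347.1 305.7] tip [319.7 183.7]
0.001 [291.6 206.6] [347.2 302.2] tip [319.7 179.8]
[ 0.5623 -0.2555  0.0711] 0.03901520127139676
-x 10 -0.18 mm out, std 0.43
+y 22 0.17 mm out, std 0.21
-y 25 -0.24 mm out, std 0.19
[ 0.6118 -0.2903  0.0335]
```

{"api": "send_rows", "payload": {"increments": [{"gripper":1,"linear":[0.0008,0.0003,-0.02],"delta_rot":[0,0,-0.004]},{"gripper":1,"linear":[0.0008,0.0003,-0.03],"delta_rot":[0,0,-0.004]},{"gripper":1,"linear":[0.0008,0.0003,-0.03],"delta_rot":[0,0,-0.004]},{"gripper":1,"linear":[0.0008,0.0003,-0.034],"delta_rot":[0,0,-0.004]},{"gripper":1,"linear":[0.0008,0.0003,-0.038],"delta_rot":[0,0,-0.004]},{"gripper":1,"linear":[0.0008,0.0003,-0.042],"delta_rot":[0,0,-0.004]},{"gripper":1,"linear":[0.0008,0.0003,-0.045],"delta_rot":[0,0,-0.004]},{"gripper":1,"linear":[0.0008,0.0003,-0.045],"delta_rot":[0,0,-0.004]}]}}

```text
clock: 34.35
position: [0.5621, -0.2545, 0.0243]
ee_rot: [0.0, 1.0, 0.017, 0.001]
contact_force: [-0.2, 1.0, 2.7]
width: 0.0251
gripper_force: 35.7
```

Seated. Release and check the whole board from above its centre.

{"api": "send_rows", "payload": {"increments": [{"gripper":0.3,"linear":[0,0,0],"delta_rot":[0,0,0]},{"gripper":-0.3,"linear":[0,0,0],"delta_rot":[0,0,0]},{"gripper":-0.3,"linear":[0,0,0],"delta_rot":[0,0,0]},{"gripper":-0.3,"linear":[0,0,0],"delta_rot":[0,0,0]},{"gripper":-0.3,"linear":[0,0,0.03],"delta_rot":[0,0,0]},{"gripper":-0.3,"linear":[0,0,0.07],"delta_rot":[0,0,0]},{"gripper":-1,"linear":[-0.01,-0.02,0.12],"delta_rot":[0,0,0]},{"gripper":-1,"linear":[-0.03,-0.03,0.17],"delta_rot":[0,0,0]}]}}

```text
clock: 35.15
position: [0.5353, -0.2833, 0.1864]
ee_rot: [0.0, 1.0, 0.018, 0.0]
contact_force: [0.0, -0.2, 1.0]
width: 0.0819
gripper_force: 0.0
```

{"api": "send_rows", "payload": {"increments": [{"gripper":-1,"linear":[0,0,0.03],"delta_rot":[0,0,0]},{"gripper":-1,"linear":[0,0,0.03],"delta_rot":[0,0,0]},{"gripper":-1,"linear":[0,0,0.03],"delta_rot":[0,0,0]},{"gripper":-1,"linear":[0,0,0.03],"delta_rot":[0,0,0]}]}}

```text
clock: 35.55
position: [0.5341, -0.2818, 0.2135]
ee_rot: [-0.001, 1.0, 0.017, -0.001]
contact_force: [0.1, -0.0, 0.1]
width: 0.0856
gripper_force: 0.0
```

```bash
python3 chk.py 1 2 3; ls pics | grep chk
```

```text
[ 0.5341 -0.2818  0.2135] 0.035 35.55
-x 25 -0.75 mm out, std 0.47
+y 25 -0.18 mm out, std 0.3
-y 25 -0.64 mm out, std 0.3
board [ 0.6123 -0.2901  0.0318]
pocket 1 [ 0.5642 -0.2567] err mm along/cross [-2.92  0.43] dyaw -0.0093 iou 0.936
pocket 2 [ 0.6564 -0.3238] err mm along/cross [-1.4   1.73] dyaw 0.0255 iou 0.96
pocket 3 [ 0.6542 -0.2538] err mm along/cross [-1.65  1.23] dyaw -0.0057 iou 0.934
chk21.55.png
chk28.45.png
chk35.55.png
```

All seated within clearance. Fetch the rod again.

{"api": "send_rows", "payload": {"increments": [{"gripper":-1,"linear":[-0.02,0,0],"delta_rot":[0,0,0.145]},{"gripper":-1,"linear":[-0.04,0,0],"delta_rot":[0,0,0.29]},{"gripper":-1,"linear":[-0.06,0,0],"delta_rot":[0,0,0.435]},{"gripper":-1,"linear":[-0.08,0,0],"delta_rot":[0,0,0.58]},{"gripper":-1,"linear":[-0.1,0,0],"delta_rot":[0,0,0.725]},{"gripper":-1,"linear":[-0.11,0.005,0],"delta_rot":[0,0,0.87]},{"gripper":-1,"linear":[-0.12,0.01,0],"delta_rot":[0,0,1.015]},{"gripper":-1,"linear":[-0.129,0.01,0],"delta_rot":[0,0,1.16]}]}}

```text
clock: 36.4
position: [0.4046, -0.2712, 0.2135]
ee_rot: [-0.002, 0.825, 0.565, -0.0]
contact_force: [-0.2, -0.6, 0.5]
width: 0.0851
gripper_force: 0.0
```

{"api": "send_rows", "payload": {"increments": [{"gripper":-1,"linear":[0,0,-0.02],"delta_rot":[0,0,0.14]},{"gripper":-1,"linear":[0,0,-0.05],"delta_rot":[0,0,0.28]},{"gripper":-1,"linear":[0,0,-0.09],"delta_rot":[0,0,0.32]},{"gripper":-1,"linear":[0,0,-0.11],"delta_rot":[0,0,0.32]},{"gripper":-1,"linear":[0,0,-0.11],"delta_rot":[0,0,0.32]},{"gripper":-1,"linear":[0,0,-0.11],"delta_rot":[0,0,0.32]}]}}

```text
clock: 37.0
position: [0.4057, -0.2722, 0.1045]
ee_rot: [-0.001, 0.727, 0.687, -0.0]
contact_force: [0.1, 0.3, -0.2]
width: 0.0855
gripper_force: 0.0
```

```bash
python3 - <<'E'
from h import *
P,ty,Rm,s=tool();print(P.round(4),ty,s["clock"])
p,K,M=cam("wrist");cv2.imwrite("pics/rod2.png",p)
hsv=cv2.cvtColor(p,cv2.COLOR_BGR2HSV); m=((hsv[...,0]>8)&(hsv[...,0]<22)&(hsv[...,1]>80)&(hsv[...,2]>140)).astype(np.uint8)
n,l,st,ce=cv2.connectedComponentsWithStats(m)
for i in range(1,n):
    if st[i,4]>500:
        print(st[i],ce[i].round(1),ray(K,M,ce[i],.055)[:2].round(4),cv2.minAreaRect(np.argwhere(l==i)[:,::-1].astype(np.float32)))
for k in(-.055,0,.055): print(proj(K,M,[.4054+k*np.cos(1.515),-.272+k*np.sin(1.515),.055]).round(1))
E
```

```text
[ 0.4057 -0.2722  0.1045] 1.51498942933785 37.0
[ 594  128   46   72 2111] [616.9 163.1] [ 0.5975 -0.2446] ((616.5, 163.5), (71.0, 45.0), 90.0)
[ 307  137   30  153 4335] [322.2 211.7] [ 0.4047 -0.2672] ((321.5, 213.0), (152.0, 29.0), 90.0)
[ 478  139   93   71 3929] [516.2 171.7] [ 0.533  -0.2468] ((522.3641357421875, 172.32247924804688), (66.22415161132812, 95.09352111816406), 84.5596694946289)
[ 582  214   58   64 2563] [610.7 243.4] [ 0.6048 -0.3014] ((610.5, 245.5), (63.0, 57.0), 90.0)
[323.5 289.5]
[323.6 218.3]
[323.7 136.2]
```

The handle is exactly as predicted. Descend, grip and lift.

{"api": "send_rows", "payload": {"increments": [{"gripper":-1,"linear":[0,0,-0.03],"delta_rot":[0,0,0]},{"gripper":-1,"linear":[0,0,-0.06],"delta_rot":[0,0,0]},{"gripper":-1,"linear":[0,0,-0.0765],"delta_rot":[0,0,0]},{"gripper":-1,"linear":[0,0,-0.0765],"delta_rot":[0,0,0]},{"gripper":0.3,"linear":[0,0,-0.0765],"delta_rot":[0,0,0]},{"gripper":1,"linear":[0,0,-0.0765],"delta_rot":[0,0,0]},{"gripper":1,"linear":[0,0,-0.0765],"delta_rot":[0,0,0]},{"gripper":1,"linear":[0,0,-0.0765],"delta_rot":[0,0,0]}], "newtons": 60}}

```text
clock: 37.85
position: [0.4064, -0.273, 0.0296]
ee_rot: [0.001, 0.727, 0.687, 0.0]
contact_force: [0.1, 0.4, -0.1]
width: 0.0285
gripper_force: 0.0
```

{"api": "send_rows", "payload": {"increments": [{"gripper":1,"linear":[0,0,0],"delta_rot":[0,0,0]},{"gripper":1,"linear":[0,0,0],"delta_rot":[0,0,0]},{"gripper":1,"linear":[0,0,0],"delta_rot":[0,0,0]},{"gripper":1,"linear":[0,0,0],"delta_rot":[0,0,0]}]}}

```text
clock: 38.25
position: [0.4064, -0.2729, 0.0295]
ee_rot: [0.001, 0.727, 0.687, 0.0]
contact_force: [-1.0, 1.3, 6.6]
width: 0.0189
gripper_force: 59.1
```

{"api": "send_rows", "payload": {"increments": [{"gripper":1,"linear":[0,0,0.02],"delta_rot":[0,0,0]},{"gripper":1,"linear":[0,0,0.05],"delta_rot":[0,0,0]},{"gripper":1,"linear":[0.0,0.0,0.09],"delta_rot":[0,0,0]},{"gripper":1,"linear":[0.03,0.02,0.11],"delta_rot":[0,0,0.02]},{"gripper":1,"linear":[0.06,0.05,0.12],"delta_rot":[0,0,0.04]},{"gripper":1,"linear":[0.09,0.08,0.12],"delta_rot":[0,0,0.06]},{"gripper":1,"linear":[0.12,0.11,0.12],"delta_rot":[0,0,0.075]},{"gripper":1,"linear":[0.139,0.14,0.12],"delta_rot":[0,0,0.075]}]}}

```text
clock: 39.05
position: [0.5467, -0.1313, 0.1485]
ee_rot: [0.001, 0.7, 0.714, 0.0]
contact_force: [0.2, -0.1, -1.0]
width: 0.0189
gripper_force: 58.8
```

{"api": "send_rows", "payload": {"increments": [{"gripper":1,"linear":[0,0,-0.04],"delta_rot":[0,0,0]},{"gripper":1,"linear":[0,0,-0.08],"delta_rot":[0,0,0]},{"gripper":1,"linear":[0,0,-0.1165],"delta_rot":[0,0,0]},{"gripper":1,"linear":[0,0,-0.1165],"delta_rot":[0,0,0]},{"gripper":1,"linear":[0,0,-0.1165],"delta_rot":[0,0,0]},{"gripper":1,"linear":[0,0.015,-0.1165],"delta_rot":[0,0,0]},{"gripper":1,"linear":[0,0.03,-0.1165],"delta_rot":[0,0,0]}]}}

```text
clock: 39.75
position: [0.5463, -0.1021, 0.0342]
ee_rot: [0.002, 0.701, 0.713, 0.001]
contact_force: [-0.2, 0.9, -0.9]
width: 0.0187
gripper_force: 59.0
```

{"api": "send_rows", "payload": {"increments": [{"gripper":1,"linear":[0,0.01,0],"delta_rot":[0,0,0]},{"gripper":1,"linear":[0,0.02,0],"delta_rot":[0,0,0]},{"gripper":1,"linear":[0,0.03,0],"delta_rot":[0,0,0]},{"gripper":1,"linear":[-0.001,0.04,0],"delta_rot":[0,0,0]},{"gripper":1,"linear":[-0.001,0.05,0],"delta_rot":[0,0,0]},{"gripper":1,"linear":[-0.001,0.06,0],"delta_rot":[0,0,0]}]}}

```text
clock: 40.35
position: [0.5442, -0.042, 0.0323]
ee_rot: [0.0, 0.7, 0.714, 0.0]
contact_force: [1.0, -3.8, 0.7]
width: 0.0187
gripper_force: 59.2
```

Pushing with 3.8 N, so the tray is moving in.

{"api": "send_rows", "payload": {"increments": [{"gripper":1,"linear":[0,0.013,0],"delta_rot":[0,0,0]},{"gripper":1,"linear":[0,0.026,0],"delta_rot":[0,0,0]},{"gripper":1,"linear":[0,0.039,0],"delta_rot":[0,0,0]},{"gripper":1,"linear":[-0.001,0.052,0],"delta_rot":[0,0,0]},{"gripper":1,"linear":[-0.001,0.065,0],"delta_rot":[0,0,0]},{"gripper":1,"linear":[-0.001,0.078,0],"delta_rot":[0,0,0]},{"gripper":1,"linear":[-0.002,0.091,0],"delta_rot":[0,0,0]},{"gripper":1,"linear":[-0.002,0.104,0],"delta_rot":[0,0,0]}]}}

```text
clock: 41.15
position: [0.5417, 0.0626, 0.0321]
ee_rot: [0.0, 0.7, 0.714, -0.0]
contact_force: [1.0, -2.9, -0.1]
width: 0.0186
gripper_force: 59.2
```

{"api": "send_rows", "payload": {"increments": [{"gripper":1,"linear":[0,0.006,0],"delta_rot":[0,0,0]},{"gripper":1,"linear":[0,0.012,0],"delta_rot":[0,0,0]},{"gripper":1,"linear":[0,0.016,0],"delta_rot":[0,0,0]},{"gripper":1,"linear":[0,0.02,0],"delta_rot":[0,0,0]}]}}

```text
clock: 41.55
position: [0.5411, 0.0815, 0.0317]
ee_rot: [-0.0, 0.7, 0.714, -0.001]
contact_force: [-0.3, -1.8, -2.0]
width: 0.0189
gripper_force: 59.0
```

{"api": "send_rows", "payload": {"increments": [{"gripper":1,"linear":[0,0.004,0],"delta_rot":[0,0,0]},{"gripper":1,"linear":[0,0.008,0],"delta_rot":[0,0,0]},{"gripper":1,"linear":[0,0.01,0],"delta_rot":[0,0,0]}]}}

```text
clock: 41.85
position: [0.5416, 0.0886, 0.0322]
ee_rot: [0.002, 0.699, 0.715, -0.002]
contact_force: [-0.7, -16.7, 0.6]
width: 0.0189
gripper_force: 59.5
```

Home stop reached. Withdraw and return the rod.

{"api": "send_rows", "payload": {"increments": [{"gripper":1,"linear":[0,-0.03,0],"delta_rot":[0,0,0]},{"gripper":1,"linear":[0,-0.07,0],"delta_rot":[0,0,0]},{"gripper":1,"linear":[0,-0.11,0.01],"delta_rot":[0,0,0]},{"gripper":1,"linear":[0,-0.14,0.04],"delta_rot":[0,0,0]},{"gripper":1,"linear":[-0.01,-0.16,0.08],"delta_rot":[0,0,-0.02]},{"gripper":1,"linear":[-0.03,-0.19,0.11],"delta_rot":[0,0,-0.04]},{"gripper":1,"linear":[-0.05,-0.23,0.12],"delta_rot":[0,0,-0.06]},{"gripper":1,"linear":[-0.08,-0.26,0.12],"delta_rot":[0,0,-0.075]}]}}

```text
clock: 42.65
position: [0.4645, -0.1709, 0.1549]
ee_rot: [0.004, 0.727, 0.687, 0.002]
contact_force: [0.7, -0.7, -0.9]
width: 0.0192
gripper_force: 59.1
```

{"api": "send_rows", "payload": {"increments": [{"gripper":1,"linear":[-0.02,-0.04,0],"delta_rot":[0,0,0]},{"gripper":1,"linear":[-0.04,-0.08,-0.01],"delta_rot":[0,0,0]},{"gripper":1,"linear":[-0.054,-0.101,-0.03],"delta_rot":[0,0,0]},{"gripper":1,"linear":[-0.054,-0.101,-0.05],"delta_rot":[0,0,0]},{"gripper":1,"linear":[-0.054,-0.101,-0.05],"delta_rot":[0,0,0]},{"gripper":1,"linear":[-0.054,-0.101,-0.05],"delta_rot":[0,0,0]},{"gripper":1,"linear":[-0.054,-0.101,-0.05],"delta_rot":[0,0,0]}]}}

```text
clock: 43.35
position: [0.409, -0.2695, 0.1031]
ee_rot: [0.001, 0.726, 0.687, 0.0]
contact_force: [0.4, -0.7, -1.4]
width: 0.019
gripper_force: 58.9
```

{"api": "send_rows", "payload": {"increments": [{"gripper":1,"linear":[-0.0025,-0.0034,-0.01],"delta_rot":[0,0,0]},{"gripper":1,"linear":[-0.0025,-0.0034,-0.025],"delta_rot":[0,0,0]},{"gripper":1,"linear":[-0.0025,-0.0034,-0.04],"delta_rot":[0,0,0]},{"gripper":1,"linear":[-0.0025,-0.0034,-0.052],"delta_rot":[0,0,0]},{"gripper":1,"linear":[-0.0025,-0.0034,-0.062],"delta_rot":[0,0,0]},{"gripper":1,"linear":[-0.0025,-0.0034,-0.07],"delta_rot":[0,0,0]},{"gripper":1,"linear":[-0.0025,-0.0034,-0.0735],"delta_rot":[0,0,0]},{"gripper":1,"linear":[-0.0025,-0.0034,-0.0735],"delta_rot":[0,0,0]}]}}

```text
clock: 44.15
position: [0.4053, -0.2727, 0.0295]
ee_rot: [-0.0, 0.727, 0.687, 0.0]
contact_force: [-1.5, 2.4, 6.5]
width: 0.0191
gripper_force: 60.0
```

{"api": "send_rows", "payload": {"increments": [{"gripper":0.4,"linear":[0,0,0],"delta_rot":[0,0,0]},{"gripper":-0.5,"linear":[0,0,0],"delta_rot":[0,0,0]},{"gripper":-1,"linear":[0,0,0],"delta_rot":[0,0,0]},{"gripper":-1,"linear":[0,0,0],"delta_rot":[0,0,0]},{"gripper":-1,"linear":[0,0,0],"delta_rot":[0,0,0]},{"gripper":-1,"linear":[0,0,0.02],"delta_rot":[0,0,0]},{"gripper":-1,"linear":[0,0,0.06],"delta_rot":[0,0,0]},{"gripper":-1,"linear":[0.02,0.0,0.11],"delta_rot":[0,0,0]}]}}

```text
clock: 44.95
position: [0.421, -0.2714, 0.1346]
ee_rot: [-0.003, 0.727, 0.687, -0.001]
contact_force: [1.5, -0.7, -0.3]
width: 0.0856
gripper_force: 0.0
```

{"api": "send_rows", "payload": {"increments": [{"gripper":-1,"linear":[0.02,0.01,0.04],"delta_rot":[0,0,0]},{"gripper":-1,"linear":[0.05,0.02,0.08],"delta_rot":[0,0,0]},{"gripper":-1,"linear":[0.08,0.03,0.11],"delta_rot":[0,0,0]},{"gripper":-1,"linear":[0.1,0.03,0.13],"delta_rot":[0,0,0]},{"gripper":-1,"linear":[0.1,0.03,0.13],"delta_rot":[0,0,0]},{"gripper":-1,"linear":[0.1,0.03,0.13],"delta_rot":[0,0,0]},{"gripper":-1,"linear":[0.1,0.03,0.13],"delta_rot":[0,0,0]}]}}

```text
clock: 45.65
position: [0.522, -0.2425, 0.2632]
ee_rot: [-0.002, 0.727, 0.687, -0.001]
contact_force: [0.2, 0.0, 0.1]
width: 0.0855
gripper_force: 0.0
```

```bash
python3 chk.py 1 2 3; python3 - <<'E'
from h import *
import glob,os
f=max(glob.glob("pics/chk*.png"),key=os.path.getmtime); w=cv2.imread(f)
p,K,M=cam("scene")
a=cv2.resize(p[140:225,355:475],(400,283),interpolation=cv2.INTER_CUBIC)
b=cv2.resize(p[180:285,240:350],(400,283),interpolation=cv2.INTER_CUBIC)
c=np.zeros((600,800,3),np.uint8); c[:283,:400]=a; c[:283,400:]=b; c[283:283+312]=cv2.resize(w[:260],(800,325))[:312]
cv2.imwrite("pics/final.png",c)
E
```

```text
[ 0.522  -0.2425  0.2632] 1.5143 45.65
+x 25 -0.43 mm out, std 0.39
-x 25 -0.73 mm out, std 0.41
+y 25 -0.79 mm out, std 0.46
-y 21 -0.76 mm out, std 0.55
board [ 0.6118 -0.2907  0.0335]
pocket 1 [ 0.5637 -0.2573] err mm along/cross [-2.05  0.22] dyaw -0.0104 iou 0.914
pocket 2 [ 0.656  -0.3242] err mm along/cross [-0.38  1.65] dyaw -0.0009 iou 0.928
pocket 3 [ 0.6536 -0.2543] err mm along/cross [-0.52  1.13] dyaw -0.0308 iou 0.91
```

View pics/final.png

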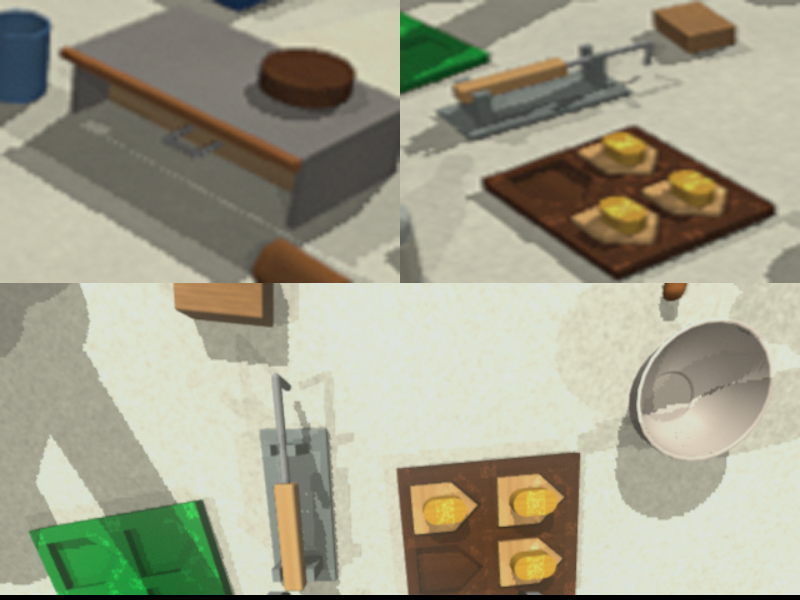

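The final view shows the tray home under the ledge (loop at (190,142) as at the start), the rod in saddle and fork with the hook the right way, and three shields flat in their pockets with points to +x. Handing in.

```bash
python3 -c "
from rig import sign_off
print(sign_off())"
```

```text
the job is handed in; nothing more can be done
None
```

I handed the job in after about 46 s on the robot clock, and the sign-off returned no verdict: the tray went out to its stop and is pushed home, the three shields in it sit flat in pockets 1, 2 and 3 (about 2 mm off by camera), and the rod is back on its rest.

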